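# Take the width of a sample carrier with the bench caliper

### The arm

A 6-joint arm with a two-finger parallel gripper is mounted at the origin on a cart in front of the work surface, level with it; the furniture and walls round the work are solid. World frame = base frame: x ahead of the robot, y to its left, z up, the work surface at z = 0. Lengths are in m, angles in rad, forces in N, time in s.
With the tool pointing down it reaches from about 0.275 to 0.75 m from the base axis. Payload 10.2 kg.
Tool frame: the origin (TCP) lies between the finger pads; the fingertips stand 22 mm ahead of it and the grasp point (between the pads) lies 3 mm ahead of it; z points along the fingers, y is the line along which they close (so a half turn about z gives the same grasp; the last joint's range is limited). The gripper opens to 85 mm and grips with 20 to 120 N. Pads are 22 mm wide; open, the fingers measure 114 mm over their backs; the gripper's body (76 mm by 85 mm) begins 54 mm behind the grasp point. The pads swing forward as they close: fully open they stand 13 mm farther back than shut.
Start: joints at [-1.503, 0.313, 1.498, -0, 1.331, -0.223], TCP at [0.151, -0.503, 0.253] pointing down, gripper open.
Joint ranges: [-2.94, 2.94], [-0.97, 2.17], [0.19, 2.56], [-1.23, 4.37], [0.02, 3.11], [-2.88, 2.88]. Speed limits (rad/s): [2.39, 2.39, 3.01, 3.14, 3.14, 3.14].

### API

Orientations are given as a unit quaternion [w, x, y, z].
In Python, from workcell import robot gives the robot as it stands. The module is installed in compiled form; this text tells all that it offers.
- The arm moves only by the tool step_arm, never from a script. Its arguments are lists of equal length, an entry for each row: "grip": the gripper command: -1 is fully open, 1 is shut, values between are in proportion; "offset": the shift along the tool's x, y, z in cm, a list of three; "dr": the turn, a rotation vector about the tool's x, y, z in rad, a list of three. In form: {"grip": [grip, ...], "offset": [[dx, dy, dz], ...], "dr": [[ax, ay, az], ...]}. A call has 1 to 5 rows; each row shifts and turns the commanded pose from where the row before left it, along the tool's axes as they then stand; what a row does not reach is not made up. A row lasts 1/10 s, in which the tool goes at most 50 mm and 8.59 degrees, less where a joint would pass 70% of its speed; a pose out of reach is approached as far as the arm can. A call with a gripper value outside its range is refused whole. The fingers move at their own pace and stop on an object; "squeeze" is the grip in N (left out, the last holds). Time passes only in rows, so rows that do not move let the fingers close. It gives the time, the measured TCP pose, the force, the opening and the grip force at its end, in the units of the state.
- robot.read_state(): the state, without advancing time (a new reading comes with each control period).
- robot.camera(name): name is "scene" or "top"; returns the picture (384x512x3 uint8, blue, green, red); there is no depth.
- robot.camera_model(name): a dict with "fov_y" (degrees; the focal length in pixels is half the picture's height over the tangent of half this angle, whatever the lens; pixels are square), "cx", "cy" (the principal point, pixels), "extrinsics" (4x4, takes a point from world to camera coordinates). Camera axes: x right, y down, z forward; pixel columns grow to the right and rows downward; lengths in m; the calibration is good to about 2 mm. A picture is of the moment at which its call begins. camera_model takes no time and is no camera call.
- robot.finish_job(): hands the job in; it is judged then, once.
Trained networks look in the newest picture that a camera, given by its name, has taken for a name from the list of things; names that differ only in an ending like _2 or _b are one class to them, and where a whole thing is asked for, a point or a joint stands for the part that bears it (a point fixed in the world has none). Each returns a list of dicts, best first, with "conf" (0 to 1); they miss things now and then, are a little off and sometimes report something else, mostly with a low value. They report only what shows in the picture. A call takes as long as a camera call. They do not tell look-alikes from the thing itself.
- robot.boxes_of(camera, name): "point" ([column, row] in pixels, amid what is visible of it).
- robot.masks_of(camera, name): "region" (384x512 bool, what is visible of it) and "point" ([column, row] in pixels, amid what is visible of it).
- robot.landmark_of(camera, name): "point" ([column, row] in pixels: a listed point, or the origin of a listed thing).
The state is a dict: "time_s": time; "joint_positions": joint angles; "joint_velocities": joint speeds; "tau": joint torques, N m; "position": TCP position; "ee_rot": TCP orientation; "wrist_force": force on the tool from outside, world axes, zero at the start; "torque": the same for the moment, N m; "finger_gap": opening from 0.0 (shut) to 1.0 (fully open); "finger_force": force on a finger pad.
Only numpy, scipy, OpenCV 4.12 (cv2) and the standard library are available. Lean on these libraries where they do the work, as an engineer would, in place of code of your own. Each camera call takes 0.05 s, during which the arm holds its last target. There are 200 camera calls.

### The job

Measure the width (the short side) of the open aluminium sample carrier with the caliper that is clamped flat on the bench: push the carrier along the bench, square, in between the open jaws until its end meets the caliper's beam, then push the sliding jaw up until the carrier sits without play between it and the fixed jaw, and draw the gripper clear. Push gently, with the fingers only: do not pinch or lift the carrier or force the caliper, and leave the other things on the bench where they are.

Things in the scene. Friction and masses are not known exactly. Their poses are not given: they have to be found in the camera images.
- carrier_mid (a point): the sample carrier: flat bright aluminium part, open on top, a small green chip board in its pocket, a black screw in each corner; 56 mm long (its x) by 40 mm wide (its y) by 15 mm high, 60 to 120 g, loose on the bench on the robot's side of the caliper, its long side roughly square to the beam. The point is its centre, half-way up (7.5 mm).
- holder: bench holder of the caliper, fixed: dark bar 262 x 34 x 6 mm under the beam, a low strap at each end. Origin on the bench; x points across the beam, away from the jaws; y along it towards the fixed jaw. The caliper lies flat, display up; both jaws stick out to -x, as far as x = -35 mm (fixed) and -32 mm (sliding), 7 to 11 mm over the bench. Strap screws reach 18 mm height.
- fixed_jaw (a point): point on the flat inner (-y) face of the fixed jaw: x = -16, y = +97, z = 9 mm in the holder's frame; axes as the holder's. The jaw is 20 mm thick along y.
- sliding_jaw (a point): middle of the sliding jaw, at holder x = -16, z = 9 mm; axes as the holder's. 14 mm thick along y: inner face 7 mm to +y, back face 7 mm to -y; it spans x = -32 to +1 mm. Pushed on its back it slides to +y (friction about 0.6 N) and stays where left. The display housing on the beam moves with it, on its -y side, 70 mm long, from x = -2 mm back, 16 mm high.
- caliper_jaw (a joint): travel of the sliding jaw: the clear gap between the two jaws is this value + 1 mm; it falls as the jaw closes (towards +y). With the carrier's 40 mm width held between the jaws it reads 0.039 m.
- tweezers_steel: bystander: steel tweezers, 121 mm long, 10 mm high, lying behind the caliper; origin under the middle, long along its y
- hex_key_5: bystander: black L-shaped hex key, 73 x 25 x 5 mm, lying to the right of the carrier; origin under the middle
- chip_box_a: bystander: closed chip box with clear lid, 50 x 50 x 18 mm, to the left of the carrier; origin under the middle
- chip_box_d: bystander: closed chip box with clear lid, 44 x 44 x 14 mm, to the left of the caliper; origin under the middle
- vial_d: bystander: upright glass vial with white cap, 23 mm across, 52 mm high, well to the left of the carrier; origin under the middle
- carrier: the same sample carrier; origin at the centre of its underside, axes as at carrier_mid
- beam_front (a point): middle of the beam's front edge, where the carrier's end stops: x = +2, y = 0, z = 9 mm in the holder's frame; axes as the holder's. The straight edge runs along y; the beam's top is 11 mm over the bench.
Not all that is in view belongs to the job. What is shaped like the carrier but red or turquoise is not meant.

How it is judged:
By the outcome, as a careful person would: the job done as asked, in the order asked, and still so for the second after the job is handed in, with the robot touching nothing.
It also fails if it takes over 58 s, if anything falls off the work surface, if the arm or the gripper's body presses on something with over 40 N, if the wrist force passes 120 N, or if a joint passes its speed limit or range.

## Working session

There is one attempt and no reset: what is moved stays moved. The work goes in short steps, Python scripts to look and compute and a tool call to move; the robot and the scene stay as the last step left them, time stands still between calls to the robot, and variables do not carry over. Pictures are saved under pics/ and viewed, at most 10 in all, crops included, and the job is handed in when it is done.

Besides the shell and the picture viewer there is one more tool, called after "Request:" by a JSON object that holds its "api" and its "payload", one argument or row to a line. step_arm: Moves the arm, as the interface text tells. Its arguments: {"type":"object","properties":{"grip":{"type":"array","items":{"type":"number"}},"offset":{"type":"array","items":{"type":"array","items":{"type":"number"}}},"dr":{"type":"array","items":{"type":"array","items":{"type":"number"}}},"squeeze":{"type":"number"}},"required":["grip","offset","dr"]}

```bash
mkdir -p pics; cat > h.py <<'E'
import numpy as np, cv2
from workcell import robot
def ray(cam,px):
    m=robot.camera_model(cam); f=192/np.tan(np.radians(m["fov_y"])/2); E=np.array(m["extrinsics"])
    d=E[:3,:3].T@np.array([(px[0]-m["cx"])/f,(px[1]-m["cy"])/f,1]); return -E[:3,:3].T@E[:3,3],d
def at(cam,px,z):
    o,d=ray(cam,px); return o+d*(z-o[2])/d[2]
def proj(cam,P):
    m=robot.camera_model(cam); f=192/np.tan(np.radians(m["fov_y"])/2); E=np.array(m["extrinsics"])
    c=E[:3,:3]@np.array(P)+E[:3,3]; return np.array([m["cx"]+f*c[0]/c[2],m["cy"]+f*c[1]/c[2]])
E
python3 - <<'E'
from h import *
np.set_printoptions(precision=4,suppress=True)
ims=[robot.camera(c) for c in("scene","top")]
for c,i in zip(("scene","top"),ims): cv2.imwrite(f"pics/{c}0.png",i)
for c in("scene","top"):
  m=robot.camera_model(c);print(c,m["fov_y"],m["cx"],m["cy"],ray(c,(256,192)))
  for n,z in dict(carrier_mid=.0075,holder=0,fixed_jaw=.009,sliding_jaw=.009,beam_front=.009,carrier=0,hex_key_5=0,chip_box_a=0).items():
    for r in robot.landmark_of(c,n)[:3]: print(c,n,round(r["conf"],2),np.round(r["point"],1),at(c,r["point"],z))
s=robot.read_state();print(s)
E
```

```text
scene 44.25492276627813 251.26674319818275 188.288241489975 (array([-0.4432,  0.5847,  0.6671]), array([ 0.7389, -0.4407, -0.5099]))
scene carrier_mid 0.92 [246.1 243.3] [0.3222 0.1516 0.0075]
scene carrier_mid 0.85 [253.6 197.9] [0.4888 0.0359 0.0075]
scene carrier_mid 0.8 [224.3 217. ] [0.4438 0.1465 0.0075]
scene holder 0.77 [233.7 179.1] [0.6175 0.0283 0.    ]
scene fixed_jaw 0.62 [209.2 182.6] [0.6178 0.1062 0.009 ]
scene sliding_jaw 0.54 [234.7 179.1] [0.6019 0.0333 0.009 ]
scene sliding_jaw 0.25 [213.7 167.4] [0.6949 0.055  0.009 ]
scene beam_front 0.81 [230.6 173.3] [0.6383 0.0276 0.009 ]
scene carrier 0.97 [245.3 250.8] [0.307  0.1621 0.    ]
scene carrier 0.84 [267.9 223.8] [0.3753 0.0599 0.    ]
scene carrier 0.83 [224.1 224. ] [0.4263 0.1561 0.    ]
scene chip_box_a 0.8 [160.7 198.4] [0.6156 0.2514 0.    ]
scene chip_box_a 0.57 [166.5 218.7] [0.516  0.2728 0.    ]
top 44.79077779799595 257.13080589945844 186.7368014050782 (array([0.3557, 0.0604, 1.0218]), array([ 0.1576, -0.0213, -0.9873]))
top carrier_mid 0.83 [300.  244.9] [ 0.4007 -0.0555  0.0075]
top carrier_mid 0.79 
[... 522 characters left out ...]
4 0.1515 0.    ]
top hex_key_5 0.4 [324.6 192.2] [ 0.517  -0.1145  0.    ]
top chip_box_a 0.82 [157.6 147.7] [0.6216 0.2583 0.    ]
top chip_box_a 0.63 [150.  193.1] [0.5184 0.2726 0.    ]
{'time_s': 0.9, 'joint_positions': array([-1.5034,  0.3129,  1.4977,  0.    ,  1.331 , -0.2234]), 'joint_velocities': array([-0.0016, -0.0001,  0.0009, -0.    , -0.0007, -0.0012]), 'tau': array([  0.0019, -41.2157, -25.9897,  -0.0001,   0.0005,  -0.    ]), 'position': array([ 0.1505, -0.503 ,  0.2533]), 'ee_rot': array([-0.    ,  0.9894,  0.1449,  0.    ]), 'wrist_force': array([-0.4167,  0.3216, -0.2427]), 'torque': array([ 0.0189,  0.0527, -0.0147]), 'finger_force': 0.0, 'finger_gap': 1.0019098776330209}
```

```bash
python3 -c "
import cv2
a=cv2.imread('pics/top0.png');cv2.imwrite('pics/top0b.png',cv2.resize(a,(800,600),interpolation=2))"
```

```text
(no output)
```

View pics/top0b.png

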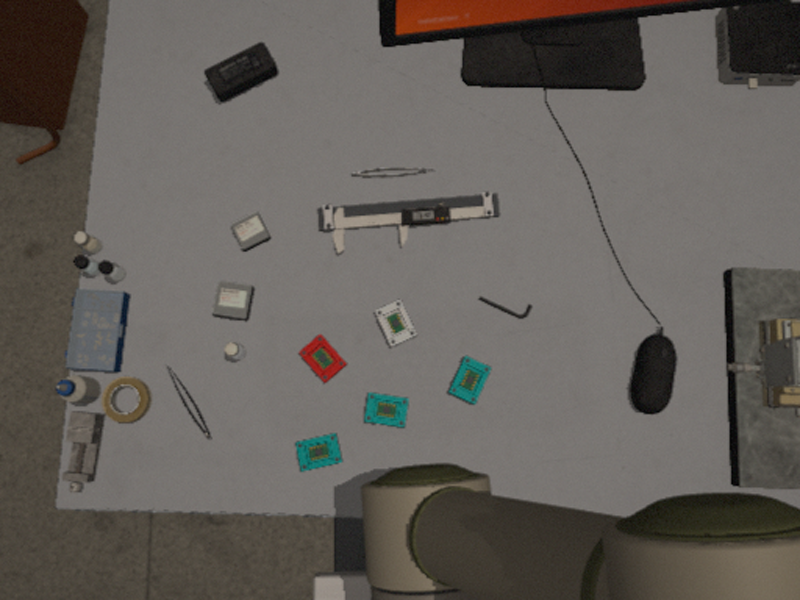

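View pics/scene0.png

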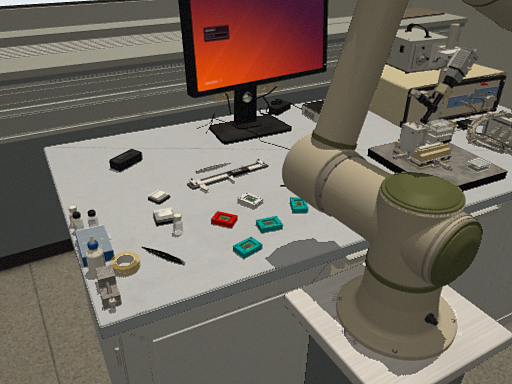

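The top view shows the candidates at these full-resolution pixels:
- white/aluminium part at (252,207)
- red part at (206,229)
- turquoise parts at (300,244), (247,262) and (204,289)

The aluminium one with the green chip fits the description. It is also the nearest to the open jaws. I'll confirm this in an enlarged crop and measure.

```bash
python3 - <<'E'
from h import *
np.set_printoptions(precision=4,suppress=True)
im=robot.camera("top"); 
c=cv2.resize(im[110:230,195:335],None,fx=5.7,fy=5,interpolation=cv2.INTER_CUBIC) if 0 else cv2.resize(im[115:225,195:335],(763,600),interpolation=cv2.INTER_CUBIC)
cv2.imwrite("pics/crop.png",c)
def rect(mask,z,cam="top"):
    ys,xs=np.nonzero(mask); P=np.array([at(cam,(x,y),z)[:2] for x,y in zip(xs,ys)])*1000
    return cv2.minAreaRect(P.astype(np.float32)),P.mean(0)
for n,z in (("carrier",.013),("holder",.006),("sliding_jaw",.011),("hex_key_5",.003),("tweezers_steel",.005),("chip_box_a",.018),("chip_box_d",.014)):
    for r in robot.masks_of("top",n)[:5]:
        print(n,round(r["conf"],2),np.round(r["point"]),r["region"].sum(),rect(r["region"],z))
# bright carrier segmentation
g=im.astype(int).min(2); m=np.zeros(g.shape,bool); m[190:224,235:272]=1
from scipy import ndimage as nd
for t in (150,165,180):
    l,k=nd.label((g>t)&m); 
    if k: 
        b=nd.binary_fill_holes(l==1+np.argmax(nd.sum(l>0,l,range(1,k+1))));print(t,b.sum(),rect(b,.015))
print(g[195:220:3,236:270:2])
for n in ("carrier","carrier_mid","fixed_jaw","sliding_jaw","beam_front","holder"):
    print(n,[(np.round(r["point"],1),round(r["conf"],2)) for r in robot.landmark_of("top",n)])
E
```

```text
carrier 0.95 [206. 287.] 531 (((310.513427734375, 151.5577850341797), (40.45640182495117, 57.977081298828125), 11.967750549316406), array([310.4536, 151.2727]))
carrier 0.86 [300. 242.] 507 (((405.4568786621094, -56.27719497680664), (42.89116668701172, 56.86577224731445), 64.97928619384766), array([405.8227, -56.4263]))
carrier 0.69 [206. 227.] 504 (((437.0987548828125, 147.16331481933594), (57.37486267089844, 41.47726058959961), 40.82496643066406), array([437.1731, 147.154 ]))
carrier 0.6 [253. 206.] 495 (((485.41143798828125, 45.7597541809082), (57.852012634277344, 41.97736358642578), 25.627803802490234), array([485.509,  45.539]))
carrier 0.6 [271. 139.] 372 (((636.587646484375, 7.058383941650391), (41.861534118652344, 83.48081970214844), 26.6967830657959), array([636.3557,   4.4416]))
holder 0.69 [259. 135.] 1927 (((631.791748046875, 22.94378662109375), (70.90338134765625, 261.8195495605469), 4.283668041229248), array([644.2347,  29.4824]))
sliding_jaw 0.68 [273. 140.] 406 (((638.8283081054688, 4.5942535400390625), (41.875091552734375, 80.14009094238281), 21.532907485961914), arr
[... 1306 characters left out ...]
[113 113 113 113 117  68 144 127 144 149 147 145 148 100  93 111 113]
 [114 115 112 115 116 100  85 123 117 145  96 107 114 113 113 114 115]]
carrier [(array([249.5, 261.5]), 0.95), (array([299.1, 244.2]), 0.92), (array([253.9, 206.7]), 0.89), (array([208.6, 228.9]), 0.77), (array([206.5, 288. ]), 0.77)]
carrier_mid [(array([206. , 229.9]), 0.79), (array([203.8, 289.2]), 0.79), (array([248.9, 259.1]), 0.7), (array([251.8, 207.7]), 0.69), (array([298.5, 242.7]), 0.6)]
fixed_jaw [(array([216.6, 155.3]), 0.81)]
sliding_jaw [(array([256.7, 149.5]), 0.86), (array([149.8, 192.7]), 0.69)]
beam_front [(array([263. , 142.4]), 0.94), (array([150.5, 226.2]), 0.7)]
holder [(array([261.4, 143.7]), 0.96)]
```

View pics/crop.png

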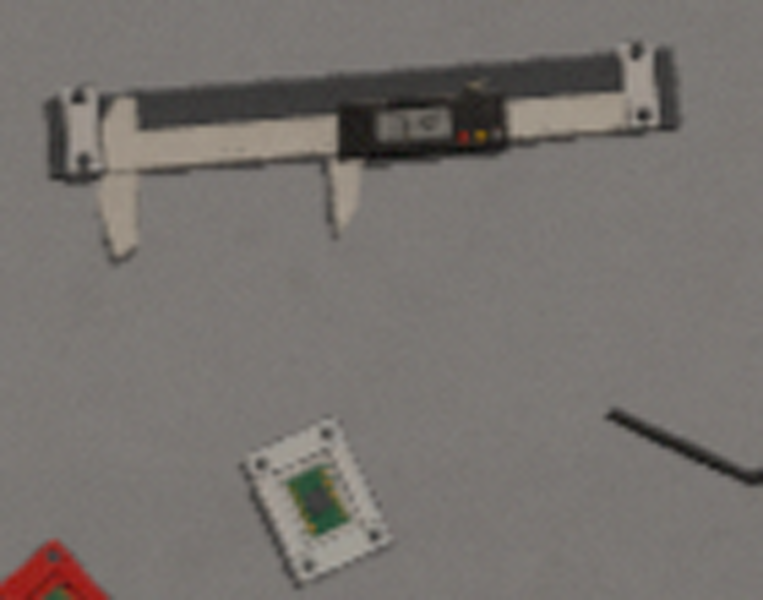

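The crop confirms the aluminium part at crop (318,500), i.e. top pixel (253,207), turned about 22° from the beam. The jaw gap runs from crop x≈135 to 330 and is well over 40 mm. The fixed jaw is on the left. Next I'll fit the holder's pose and work out the moves in its frame.

```bash
cat >> h.py <<'E'
s=140/763
def cp(u,v): return (195+(u+.5)*s-.5,115+(v+.5)*110/600-.5)
E
python3 - <<'E'
from h import *
np.set_printoptions(precision=1,suppress=True)
C=[at("top",cp(*p),.006)[:2] for p in((47,98),(56,180),(672,45),(679,128))]; C=np.array(C)*1000
print(C,C.mean(0),np.linalg.norm(C[0]-C[2]),np.linalg.norm(C[0]-C[1]))
d=C[0]+C[1]-C[2]-C[3]; psi=np.arctan2(-d[0],d[1]); print("psi",np.degrees(psi))
b=[at("top",cp(*p),.011)[:2]*1000 for p in((140,170),(325,159),(510,147),(620,138))]; b=np.array(b);p=np.polyfit(b[:,1],b[:,0],1);print("beam slope deg",np.degrees(np.arctan(-p[0])))
psi=np.radians(np.degrees(psi)); R=np.array([[np.cos(psi),-np.sin(psi)],[np.sin(psi),np.cos(psi)]])
O=C.mean(0)
L=lambda w:(np.array(w)-O)@R
print("beam in holder",L(b))
for n,q,z in (("fix inner root",(137,180),.011),("fix inner low",(137,248),.011),("fix tip",(120,262),.007),("slide inner",(329,170),.011),("slide in tip",(332,237),.011),("slide back root",(362,165),.011),("back tip",(340,237),.011)):
    print(n,L(at("top",cp(*q),z)[:2]*1000))
k=np.array([at("top",cp(*q),.015)[:2]*1000 for q in((335,418),(242,464),(299,587),(393,540))]);print("carrier",k,k.mean(0),L(k.mean(0)),L(k))
print([np.linalg.norm(k[i]-k[i-1]) for i in range(4)])
red=np.array([at("top",(u*.64,v*.64),.015)[:2]*1000 for u,v in((320,335),(347,360),(324,382),(299,356))]);print("red",red,L(red))
# scene cross-check
robot.camera("scene")
for n,z in(("carrier",.011),("fixed_jaw",.009),("sliding_jaw",.009),("beam_front",.009),("holder",0)):
  f=robot.masks_of if n=="carrier" else robot.landmark_of
  for r in f("scene",n): print(n,round(r["conf"],2),at("scene",r["point"],z)[:2]*1000,L(at("scene",r["point"],z)[:2]*1000))
# tool moves: tool x=(cos t,sin t)
tgt=O+R@[-60,0]
print(R,O)
E
```

```text
[[ 654.4  155.7]
 [ 619.6  151.8]
 [ 675.8 -104.1]
 [ 640.1 -105.8]] [647.5  24.4] 260.70003895015515 35.09188727567467
psi 4.620708095501196
beam slope deg 3.5223908347837347
beam in holder [[ -17.7   94.4]
 [ -19.6   18.5]
 [ -21.2  -57.8]
 [ -21.3 -103.4]]
fix inner root [-21.7  95.9]
fix inner low [-50.1  98.2]
fix tip [-54.4 105.7]
slide inner [-24.4  17.3]
slide in tip [-52.5  18.6]
slide back root [-23.5   3.6]
back tip [-52.8  15.4]
carrier [[518.2  38.5]
 [499.9  75.9]
 [450.4  53.6]
 [468.8  16. ]] [484.3  46. ] [-160.9   34.7] [[-127.7   24.5]
 [-143.    63.3]
 [-194.1   45. ]
 [-178.8    6. ]]
[np.float64(54.31201668706577), np.float64(41.67166254304916), np.float64(54.28517166986183), np.float64(41.88135302469797)]
red [[468.3 150.1]
 [433.3 112.8]
 [403.5 144.2]
 [439.5 178.8]] [[-168.4  139.8]
 [-206.3  105.3]
 [-233.5  139.1]
 [-194.8  170.7]]
carrier 0.9 [295.9 158.3] [-339.7  161.8]
carrier 0.84 [362.2  63.1] [-281.2   61.6]
carrier 0.7 [401.5 -46.7] [-250.9  -51. ]
carrier 0.63 [423.7 161.3] [-212.   154.5]
carrier 0.5 [478.7  47.5] [-166.3   36.7]
fixed_jaw 0.65 [621.5 109.5] [-19.   86.9]
sliding_jaw 0.54 [603.7  33. ] [-42.9  12.1]
beam_front 0.78 [633.3  22. ] [-14.4  -1.2]
holder 0.88 [626.9  29.3] [-20.1   6.6]
[[ 1.  -0.1]
 [ 0.1  1. ]] [647.5  24.4]
```

Geometry in the holder frame (origin ≈ (627,23) mm, yaw ≈ 4.1°):
- **Carrier:** at (-140,+33), yaw +20°.
- **Sliding jaw:** inner face ≈ +18.
- **Fixed jaw:** inner face ≈ +97.

Plan, with the fingers shut and the tool squared to the holder throughout:
1. Push the carrier's right side towards +y. This squares it and shifts it in front of the gap.
2. Push its end up to the beam.
3. Push the jaw.

Request:
{"api": "step_arm", "payload": {
  "grip": [1, 1, 1, 1, 1],
  "offset": [
    [0, 0, 0],
    [0, 0, 0],
    [2.87, -3.58, 0],
    [2.87, -3.58, 0],
    [2.87, -3.58, 0]
  ],
  "dr": [
    [0, 0, 0.11],
    [0, 0, 0.11],
    [0, 0, 0],
    [0, 0, 0],
    [0, 0, 0]
  ],
  "squeeze": 20
}}

```text
time_s: 2.4
position: [0.2294, -0.3884, 0.2532]
ee_rot: [-0.0, 0.999, 0.035, 0.0]
wrist_force: [1.2, -0.8, 1.0]
finger_gap: 0.145
finger_force: 0.0
```

Request:
{"api": "step_arm", "payload": {
  "grip": [1, 1, 1, 1, 1],
  "offset": [
    [2.87, -3.58, 0],
    [2.87, -3.58, 0],
    [2.87, -3.58, 0],
    [2.87, -3.58, 0],
    [2.87, -3.58, 0]
  ],
  "dr": [
    [0, 0, 0],
    [0, 0, 0],
    [0, 0, 0],
    [0, 0, 0],
    [0, 0, 0]
  ]
}}

```text
time_s: 2.9
position: [0.36, -0.1994, 0.2536]
ee_rot: [0.0, 0.999, 0.035, 0.0]
wrist_force: [0.7, -1.0, 0.1]
finger_gap: -0.002
finger_force: 0.0
```

Request:
{"api": "step_arm", "payload": {
  "grip": [1, 1, 1, 1, 1],
  "offset": [
    [2.87, -3.58, 0],
    [2.87, -3.58, 0],
    [2.87, -3.58, 0],
    [2.87, -3.58, 0],
    [2.87, -3.58, 0]
  ],
  "dr": [
    [0, 0, 0],
    [0, 0, 0],
    [0, 0, 0],
    [0, 0, 0],
    [0, 0, 0]
  ]
}}

```text
time_s: 3.4
position: [0.4906, -0.0105, 0.2535]
ee_rot: [0.0, 0.999, 0.036, 0.0]
wrist_force: [0.4, -1.1, 0.2]
finger_gap: -0.001
finger_force: 0.0
```

Request:
{"api": "step_arm", "payload": {
  "grip": [1, 1, 1, 1, 1],
  "offset": [
    [0, 0, 4],
    [0, 0, 4],
    [0, 0, 4],
    [0, 0, 4],
    [0, 0, 0]
  ],
  "dr": [
    [0, 0, 0],
    [0, 0, 0],
    [0, 0, 0],
    [0, 0, 0],
    [0, 0, 0]
  ]
}}

```text
time_s: 3.9
position: [0.4873, -0.0117, 0.0895]
ee_rot: [-0.001, 0.999, 0.035, -0.004]
wrist_force: [0.1, 0.1, 0.0]
finger_gap: -0.003
finger_force: 0.0
```

Request:
{"api": "step_arm", "payload": {
  "grip": [1, 1, 1, 1, 1],
  "offset": [
    [0, 0, 2.5],
    [0, 0, 1.5],
    [0, 0, 0.5],
    [0, 0, 0.5],
    [0, 0, 0]
  ],
  "dr": [
    [0, 0, 0],
    [0, 0, 0],
    [0, 0, 0],
    [0, 0, 0],
    [0, 0, 0]
  ]
}}

```text
time_s: 4.4
position: [0.4902, -0.0125, 0.0441]
ee_rot: [0.0, 0.999, 0.035, 0.001]
wrist_force: [0.6, -0.3, -0.1]
finger_gap: 0.001
finger_force: 0.0
```

```bash
python3 - <<'E'
from h import *
im=robot.camera("scene");cv2.imwrite("pics/s1.png",cv2.resize(im[150:240,195:315],(800,600),interpolation=cv2.INTER_CUBIC))
print(robot.read_state()["position"],robot.read_state()["wrist_force"],proj("scene",[.4873,-.0117,.0]))
E
```

```text
[ 0.49026618 -0.01247596  0.0442275 ] [ 0.29417142 -0.35041565  0.4028761 ] [268.92621619 196.20313514]
```

View pics/s1.png

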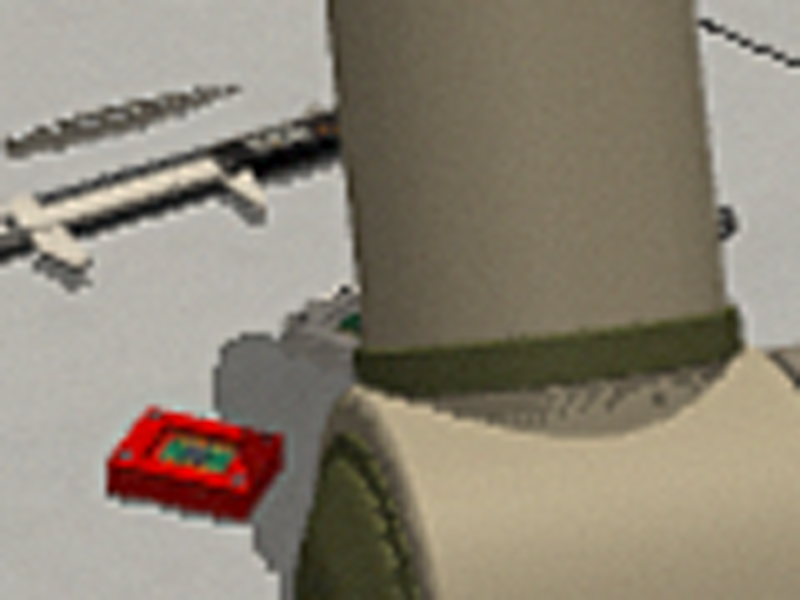

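The scene view is blocked by the arm; only the jaws, the red part and a bit of the carrier at (265,198) show. I'll go down in small steps and watch the force.

Request:
{"api": "step_arm", "payload": {
  "grip": [1, 1, 1, 1, 1],
  "offset": [
    [0, 0, 0.4],
    [0, 0, 0.3],
    [0, 0, 0.3],
    [0, 0, 0],
    [0, 0, 0]
  ],
  "dr": [
    [0, 0, 0],
    [0, 0, 0],
    [0, 0, 0],
    [0, 0, 0],
    [0, 0, 0]
  ]
}}

```text
time_s: 4.95
position: [0.4897, -0.0123, 0.0332]
ee_rot: [-0.0, 0.999, 0.035, -0.0]
wrist_force: [0.1, -0.8, 0.9]
finger_gap: -0.0
finger_force: 0.0
```

Request:
{"api": "step_arm", "payload": {
  "grip": [1, 1, 1, 1, 1],
  "offset": [
    [0, 0, 0.3],
    [0, 0, 0.3],
    [0, 0, 0.1],
    [0, 0, 0],
    [0, 0, 0]
  ],
  "dr": [
    [0, 0, 0],
    [0, 0, 0],
    [0, 0, 0],
    [0, 0, 0],
    [0, 0, 0]
  ]
}}

```text
time_s: 5.45
position: [0.4898, -0.0123, 0.0263]
ee_rot: [0.0, 0.999, 0.035, 0.0]
wrist_force: [0.2, -0.1, -0.2]
finger_gap: -0.0
finger_force: 0.0
```

Request:
{"api": "step_arm", "payload": {
  "grip": [1, 1, 1, 1, 1],
  "offset": [
    [0, -0.4, 0],
    [0, -0.4, 0],
    [0, -0.3, 0],
    [0, -0.3, 0],
    [0, -0.3, 0]
  ],
  "dr": [
    [0, 0, 0],
    [0, 0, 0],
    [0, 0, 0],
    [0, 0, 0],
    [0, 0, 0]
  ]
}}

```text
time_s: 5.95
position: [0.4886, 0.0049, 0.0263]
ee_rot: [0.0, 0.999, 0.035, 0.0]
wrist_force: [-0.5, -0.2, -0.8]
finger_gap: -0.001
finger_force: 0.0
```

Request:
{"api": "step_arm", "payload": {
  "grip": [1, 1, 1, 1, 1],
  "offset": [
    [0, -0.3, 0],
    [0, -0.3, 0],
    [0, -0.3, 0],
    [0, -0.3, 0],
    [0, -0.3, 0]
  ],
  "dr": [
    [0, 0, 0],
    [0, 0, 0],
    [0, 0, 0],
    [0, 0, 0],
    [0, 0, 0]
  ]
}}

```text
time_s: 6.45
position: [0.4875, 0.0198, 0.0263]
ee_rot: [0.0, 0.999, 0.035, 0.0]
wrist_force: [-0.3, -0.4, 0.6]
finger_gap: -0.001
finger_force: 0.2
```

Request:
{"api": "step_arm", "payload": {
  "grip": [1, 1, 1, 1, 1],
  "offset": [
    [0, -0.3, 0],
    [0, -0.3, 0],
    [0, -0.3, 0],
    [0, -0.3, 0],
    [0, 0, 0]
  ],
  "dr": [
    [0, 0, 0],
    [0, 0, 0],
    [0, 0, 0],
    [0, 0, 0],
    [0, 0, 0]
  ]
}}

```text
time_s: 6.95
position: [0.4866, 0.0319, 0.0263]
ee_rot: [-0.0, 0.999, 0.036, -0.0]
wrist_force: [0.4, 0.6, -0.3]
finger_gap: 0.002
finger_force: 0.0
```

```bash
cat >> h.py <<'E'
psi=np.radians(4.1); R=np.array([[np.cos(psi),-np.sin(psi)],[np.sin(psi),np.cos(psi)]]); O=np.array([626.6,22.7])
L=lambda w:(np.array(w)-O)@R
def look(name,y0=115,x0=195,w=140,h=110):
    im=robot.camera("top");cv2.imwrite(name,cv2.resize(im[y0:y0+h,x0:x0+w],(763,600),interpolation=cv2.INTER_CUBIC))
    s=robot.read_state();print("tool holder xy",np.round(L(s["position"][:2]*1000),1),"z",s["position"][2].round(4),"F",s["wrist_force"].round(1),s["time_s"])
    for r in robot.masks_of("top","carrier"):
        ys,xs=np.nonzero(r["region"]);P=np.array([L(at("top",(x,y),.015)[:2]*1000) for x,y in zip(xs,ys)])
        if abs(P.mean(0)[1]-50)<60 and P.mean(0)[0]>-180: print(round(r["conf"],2),len(xs),P.mean(0).round(1),P.min(0).round(1),P.max(0).round(1),cv2.minAreaRect(P.astype(np.float32)))
E
python3 -c "
from h import *
look('pics/t2.png')"
```

```text
tool holder xy [-139.   19.] z 0.0263 F [-0.2  0.9 -0.8] 7.0
```

View pics/t2.png

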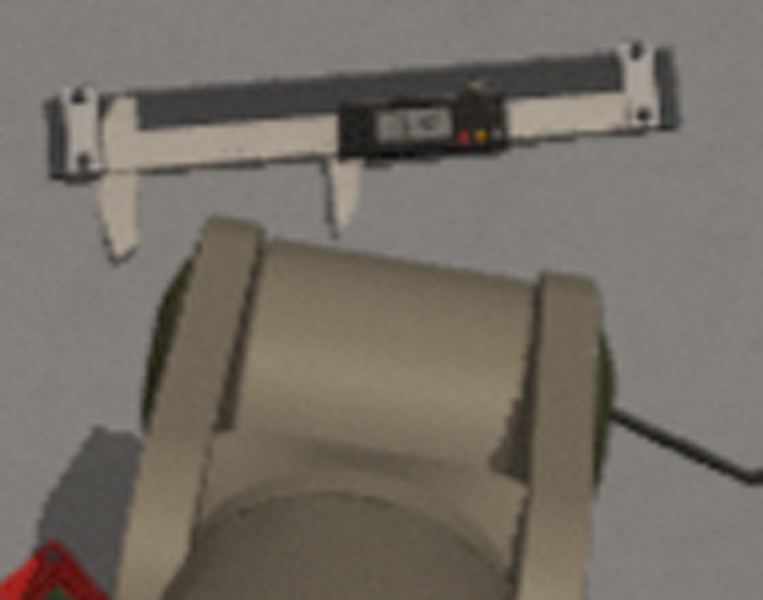

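Request:
{"api": "step_arm", "payload": {
  "grip": [1, 1, 1, 1, 1],
  "offset": [
    [0, -0.3, 0],
    [0, -0.3, 0],
    [0, -0.3, 0],
    [0, -0.3, 0],
    [0, -0.3, 0]
  ],
  "dr": [
    [0, 0, 0],
    [0, 0, 0],
    [0, 0, 0],
    [0, 0, 0],
    [0, 0, 0]
  ]
}}

```text
time_s: 7.55
position: [0.4856, 0.0468, 0.0263]
ee_rot: [0.0, 0.999, 0.035, 0.0]
wrist_force: [-0.3, -0.5, -0.3]
finger_gap: 0.002
finger_force: 0.2
```

Request:
{"api": "step_arm", "payload": {
  "grip": [1, 1, 1, 1, 1],
  "offset": [
    [0, 0, 0],
    [0, 0.8, 0],
    [0, 1.5, 0],
    [0, 2, -2],
    [0, 3, -4]
  ],
  "dr": [
    [0, 0, 0],
    [0, 0, 0],
    [0, 0, 0],
    [0, 0, 0],
    [0, 0, 0]
  ]
}}

```text
time_s: 8.05
position: [0.4892, -0.0266, 0.0851]
ee_rot: [-0.001, 0.999, 0.036, -0.003]
wrist_force: [1.3, -0.3, 0.6]
finger_gap: 0.004
finger_force: 0.0
```

Request:
{"api": "step_arm", "payload": {
  "grip": [1, 1, 1, 1, 1],
  "offset": [
    [-3, 3, -2],
    [-3, 4, 0],
    [-3, 4, 0],
    [-3, 4, 0],
    [0, 4, 0]
  ],
  "dr": [
    [0, 0, 0],
    [0, 0, 0],
    [0, 0, 0],
    [0, 0, 0],
    [0, 0, 0]
  ]
}}

```text
time_s: 8.55
position: [0.3816, -0.2259, 0.1064]
ee_rot: [-0.0, 0.999, 0.034, -0.001]
wrist_force: [0.7, 1.1, 0.8]
finger_gap: -0.001
finger_force: 0.0
```

```bash
python3 -c "
from h import *
look('pics/t3.png')"
```

```text
tool holder xy [-260.3 -236.4] z 0.1071 F [ 0.5 -2.1  1.3] 8.6
0.82 475 [-132.    65.8] [-160.4   45.8] [-103.4   86. ] ((-131.8638153076172, 65.73481750488281), (39.89875030517578, 57.10700988769531), 88.93768310546875)
```

View pics/t3.png

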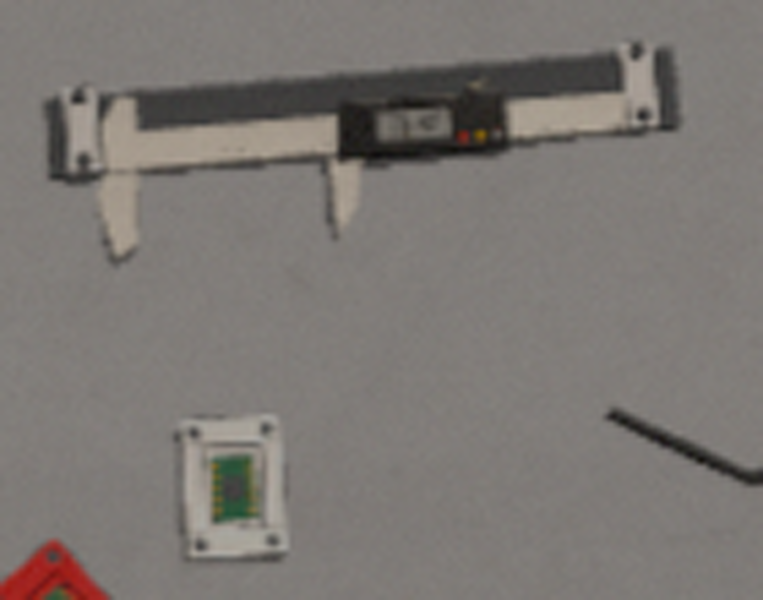

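The picture shows the carrier now square with the holder at crop (233,487), y_h 46..86, which lies between the jaws' y range (18..97). The other things have not moved. Next I'll go behind its rear end and push it forward.

Request:
{"api": "step_arm", "payload": {
  "grip": [1, 1, 1, 1, 1],
  "offset": [
    [1.1, -4.3, 0],
    [1.1, -4.3, 0],
    [1.1, -4.3, 0],
    [1.1, -4.3, 0],
    [1.1, -4.3, 0]
  ],
  "dr": [
    [0, 0, 0],
    [0, 0, 0],
    [0, 0, 0],
    [0, 0, 0],
    [0, 0, 0]
  ]
}}

```text
time_s: 9.15
position: [0.424, -0.0043, 0.1064]
ee_rot: [0.0, 0.999, 0.035, 0.0]
wrist_force: [1.2, -0.5, -0.1]
finger_gap: 0.001
finger_force: 0.0
```

Request:
{"api": "step_arm", "payload": {
  "grip": [1, 1, 1, 1, 1],
  "offset": [
    [1.1, -4.3, 0],
    [1.1, -4.3, 0],
    [0, 0, 0],
    [0, 0, 0],
    [0, 0, 0]
  ],
  "dr": [
    [0, 0, 0],
    [0, 0, 0],
    [0, 0, 0],
    [0, 0, 0],
    [0, 0, 0]
  ]
}}

```text
time_s: 9.65
position: [0.4399, 0.0806, 0.1062]
ee_rot: [0.0, 0.999, 0.035, -0.0]
wrist_force: [-0.3, 0.1, -0.3]
finger_gap: 0.0
finger_force: 0.0
```

```bash
python3 -c "
from h import *
s=robot.read_state();print(L(s['position'][:2]*1000),s['position'],s['ee_rot'],np.degrees(2*np.arctan2(s['ee_rot'][2],s['ee_rot'][1])))"
```

```text
[-182.10332324   71.11788793] [0.43987797 0.08061596 0.10624319] [ 5.66692616e-05  9.99387550e-01  3.49928757e-02 -1.39731689e-04] 4.010707028608194
```

Request:
{"api": "step_arm", "payload": {
  "grip": [1, 1, 1, 1, 1],
  "offset": [
    [0, 0.5, 3],
    [0, 0, 3],
    [0, 0, 1.5],
    [0, 0, 0.5],
    [0, 0, 0]
  ],
  "dr": [
    [0, 0, 0],
    [0, 0, 0],
    [0, 0, 0],
    [0, 0, 0],
    [0, 0, 0]
  ]
}}

```text
time_s: 10.15
position: [0.4403, 0.0755, 0.0262]
ee_rot: [-0.0, 0.999, 0.035, -0.0]
wrist_force: [1.6, -0.6, 0.8]
finger_gap: 0.002
finger_force: 0.0
```

Request:
{"api": "step_arm", "payload": {
  "grip": [1, 1, 1, 1, 1],
  "offset": [
    [0.3, 0, 0],
    [0.3, 0, 0],
    [0.3, 0, 0],
    [0.3, 0, 0],
    [0.3, 0, 0]
  ],
  "dr": [
    [0, 0, 0],
    [0, 0, 0],
    [0, 0, 0],
    [0, 0, 0],
    [0, 0, 0]
  ]
}}

```text
time_s: 10.65
position: [0.4556, 0.0775, 0.0265]
ee_rot: [0.0, 0.999, 0.035, 0.0]
wrist_force: [-0.4, -0.9, 0.4]
finger_gap: 0.001
finger_force: 0.4
```

Request:
{"api": "step_arm", "payload": {
  "grip": [1, 1, 1, 1, 1],
  "offset": [
    [0.4, 0, 0],
    [0.4, 0, 0],
    [0.4, 0, 0],
    [0.4, 0, 0],
    [0.4, 0, 0]
  ],
  "dr": [
    [0, 0, 0],
    [0, 0, 0],
    [0, 0, 0],
    [0, 0, 0],
    [0, 0, 0]
  ]
}}

```text
time_s: 11.15
position: [0.4756, 0.0789, 0.0263]
ee_rot: [-0.0, 0.999, 0.035, -0.0]
wrist_force: [-1.1, 0.4, 0.7]
finger_gap: -0.0
finger_force: 0.4
```

Request:
{"api": "step_arm", "payload": {
  "grip": [1, 1, 1, 1, 1],
  "offset": [
    [0.4, 0, 0],
    [0.4, 0, 0],
    [0.4, 0, 0],
    [0.4, 0, 0],
    [0, 0, 0]
  ],
  "dr": [
    [0, 0, 0],
    [0, 0, 0],
    [0, 0, 0],
    [0, 0, 0],
    [0, 0, 0]
  ]
}}

```text
time_s: 11.65
position: [0.4918, 0.08, 0.0263]
ee_rot: [0.0, 0.999, 0.035, 0.0]
wrist_force: [-0.9, 0.3, -0.2]
finger_gap: -0.001
finger_force: 0.0
```

```bash
python3 -c "
from h import *
look('pics/t4.png')"
```

```text
tool holder xy [-130.7   66.8] z 0.0263 F [-0.2 -0.  -0.2] 11.7
```

View pics/t4.png

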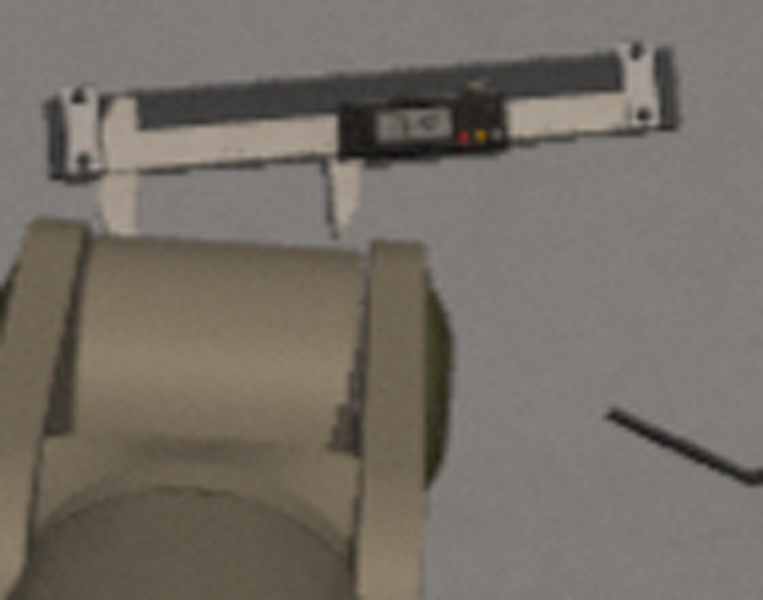

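The arm hides the carrier here, and only the jaws at crop (118,200) and (343,200) show. I'll push it close to the jaw tips, then back off to check before it goes in.

Request:
{"api": "step_arm", "payload": {
  "grip": [1, 1, 1, 1, 1],
  "offset": [
    [0.4, 0, 0],
    [0.4, 0, 0],
    [0.4, 0, 0],
    [0.4, 0, 0],
    [0.2, 0, 0]
  ],
  "dr": [
    [0, 0, 0],
    [0, 0, 0],
    [0, 0, 0],
    [0, 0, 0],
    [0, 0, 0]
  ]
}}

```text
time_s: 12.25
position: [0.5096, 0.0813, 0.0263]
ee_rot: [-0.0, 0.999, 0.035, 0.0]
wrist_force: [-0.4, -0.9, 1.4]
finger_gap: 0.001
finger_force: 0.4
```

Request:
{"api": "step_arm", "payload": {
  "grip": [1, 1, 1, 1, 1],
  "offset": [
    [0, 0, 0],
    [-1, 0, 0],
    [-2, 0, -2],
    [-2.5, 4, -3],
    [-2.5, 4, -3]
  ],
  "dr": [
    [0, 0, 0],
    [0, 0, 0],
    [0, 0, 0],
    [0, 0, 0],
    [0, 0, 0]
  ]
}}

```text
time_s: 12.75
position: [0.4386, 0.0043, 0.1006]
ee_rot: [-0.0, 0.999, 0.036, -0.0]
wrist_force: [1.1, 0.5, 1.2]
finger_gap: 0.002
finger_force: 0.0
```

Request:
{"api": "step_arm", "payload": {
  "grip": [1, 1, 1, 1, 1],
  "offset": [
    [0, 4.5, 0],
    [0, 4.5, 0],
    [0, 4.5, 0],
    [0, 4.5, 0],
    [0, 0, 0]
  ],
  "dr": [
    [0, 0, 0],
    [0, 0, 0],
    [0, 0, 0],
    [0, 0, 0],
    [0, 0, 0]
  ]
}}

```text
time_s: 13.25
position: [0.4528, -0.1795, 0.1002]
ee_rot: [0.001, 0.999, 0.033, 0.001]
wrist_force: [0.3, -0.5, 0.3]
finger_gap: -0.0
finger_force: 0.0
```

```bash
python3 -c "
from h import *
look('pics/t5.png')"
```

```text
tool holder xy [-188.1 -186.7] z 0.0999 F [1.  0.4 0.8] 13.3
0.6 453 [-76.2  66.5] [-104.5   46.2] [-46.9  85.8] ((-75.65164184570312, 66.15811157226562), (57.4927978515625, 39.6666145324707), 0.6635543704032898)
```

View pics/t5.png

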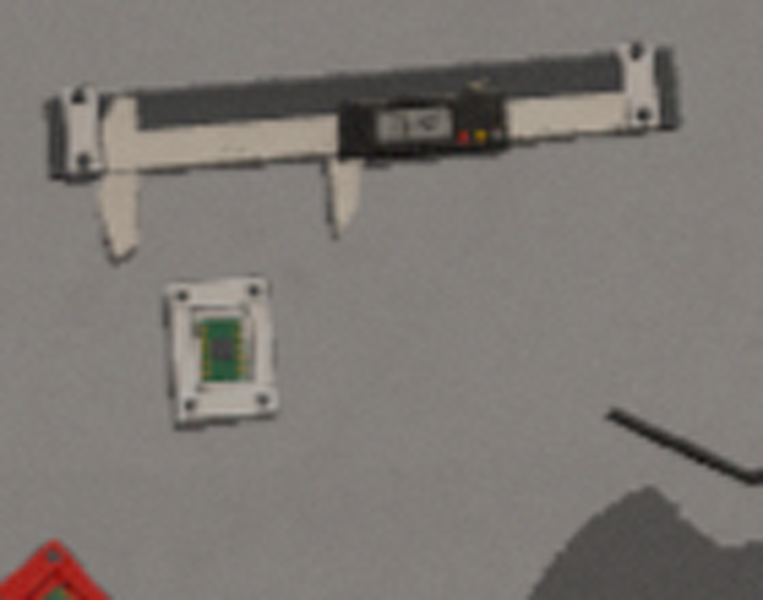

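The carrier is square at crop (220,350), its front just short of the jaw tips and its y range 46..86 inside the gap. I'll go back behind it and push it home.

Request:
{"api": "step_arm", "payload": {
  "grip": [1, 1, 1, 1, 1],
  "offset": [
    [1, -4.2, 0],
    [1, -4.2, 0],
    [1, -4.2, 0],
    [1, -4.2, 0],
    [1, -4.2, 0]
  ],
  "dr": [
    [0, 0, 0],
    [0, 0, 0],
    [0, 0, 0],
    [0, 0, 0],
    [0, 0, 0]
  ]
}}

```text
time_s: 13.85
position: [0.4868, 0.0412, 0.1001]
ee_rot: [-0.0, 0.999, 0.036, -0.0]
wrist_force: [0.8, -1.1, 0.3]
finger_gap: 0.0
finger_force: 0.0
```

Request:
{"api": "step_arm", "payload": {
  "grip": [1, 1, 1, 1, 1],
  "offset": [
    [0.5, -3.9, 0],
    [0, 0, 0],
    [0, 0, 0],
    [0, 0, 0],
    [0, 0, 0]
  ],
  "dr": [
    [0, 0, 0],
    [0, 0, 0],
    [0, 0, 0],
    [0, 0, 0],
    [0, 0, 0]
  ]
}}

```text
time_s: 14.35
position: [0.4896, 0.0766, 0.1]
ee_rot: [0.0, 0.999, 0.035, -0.0]
wrist_force: [-0.7, 0.8, 0.8]
finger_gap: -0.005
finger_force: 0.0
```

```bash
python3 -c "
from h import *
s=robot.read_state();print(L(s['position'][:2]*1000),s['position'],s['ee_rot'])"
```

```text
[-132.81301875   63.57595689] [0.48958136 0.07661746 0.09998722] [ 1.77624345e-05  9.99393751e-01  3.48156528e-02 -3.77550326e-05]
```

Request:
{"api": "step_arm", "payload": {
  "grip": [1, 1, 1, 1, 1],
  "offset": [
    [0, -0.25, 3],
    [0, 0, 3],
    [0, 0, 1],
    [0, 0, 0.4],
    [0, 0, 0]
  ],
  "dr": [
    [0, 0, 0],
    [0, 0, 0],
    [0, 0, 0],
    [0, 0, 0],
    [0, 0, 0]
  ]
}}

```text
time_s: 14.85
position: [0.4899, 0.0795, 0.0264]
ee_rot: [0.0, 0.999, 0.035, 0.0]
wrist_force: [-0.2, 0.2, 0.9]
finger_gap: -0.002
finger_force: 0.0
```

Request:
{"api": "step_arm", "payload": {
  "grip": [1, 1, 1, 1, 1],
  "offset": [
    [0.6, 0, 0],
    [0.5, 0, 0],
    [0.4, 0, 0],
    [0.4, 0, 0],
    [0.4, 0, 0]
  ],
  "dr": [
    [0, 0, 0],
    [0, 0, 0],
    [0, 0, 0],
    [0, 0, 0],
    [0, 0, 0]
  ]
}}

```text
time_s: 15.35
position: [0.5128, 0.0815, 0.0261]
ee_rot: [0.0, 0.999, 0.035, -0.0]
wrist_force: [-1.0, -0.3, -0.2]
finger_gap: 0.001
finger_force: 0.4
```

Request:
{"api": "step_arm", "payload": {
  "grip": [1, 1, 1, 1, 1],
  "offset": [
    [0.4, 0, 0],
    [0.4, 0, 0],
    [0.4, 0, 0],
    [0.4, 0, 0],
    [0.4, 0, 0]
  ],
  "dr": [
    [0, 0, 0],
    [0, 0, 0],
    [0, 0, 0],
    [0, 0, 0],
    [0, 0, 0]
  ]
}}

```text
time_s: 15.85
position: [0.5327, 0.0829, 0.026]
ee_rot: [-0.0, 0.999, 0.035, -0.0]
wrist_force: [-0.8, -0.7, 0.6]
finger_gap: 0.001
finger_force: 0.3
```

Request:
{"api": "step_arm", "payload": {
  "grip": [1, 1, 1, 1, 1],
  "offset": [
    [0.4, 0, 0],
    [0.4, 0, 0],
    [0.4, 0, 0],
    [0.2, 0, 0],
    [0.2, 0, 0]
  ],
  "dr": [
    [0, 0, 0],
    [0, 0, 0],
    [0, 0, 0],
    [0, 0, 0],
    [0, 0, 0]
  ]
}}

```text
time_s: 16.35
position: [0.5485, 0.084, 0.0259]
ee_rot: [-0.0, 0.999, 0.035, -0.0]
wrist_force: [-1.0, 0.2, 0.4]
finger_gap: -0.004
finger_force: 0.4
```

```bash
python3 -c "
from h import *
s=robot.read_state();print(L(s['position'][:2]*1000),s['position'],s['wrist_force'])"
```

```text
[-73.5360343   66.76380466] [0.54847872 0.0840353  0.02592143] [-0.99485734  0.17041687  0.40830288]
```

Roughly 11 mm to go, so I'll creep until the force rises.

Request:
{"api": "step_arm", "payload": {
  "grip": [1, 1, 1, 1, 1],
  "offset": [
    [0.15, 0, 0],
    [0.15, 0, 0],
    [0.15, 0, 0],
    [0.15, 0, 0],
    [0.1, 0, 0]
  ],
  "dr": [
    [0, 0, 0],
    [0, 0, 0],
    [0, 0, 0],
    [0, 0, 0],
    [0, 0, 0]
  ]
}}

```text
time_s: 16.85
position: [0.5555, 0.0845, 0.026]
ee_rot: [0.0, 0.999, 0.035, 0.0]
wrist_force: [-0.2, 0.2, 0.5]
finger_gap: 0.001
finger_force: 0.2
```

Request:
{"api": "step_arm", "payload": {
  "grip": [1, 1, 1, 1, 1],
  "offset": [
    [0.05, 0, 0],
    [0.05, 0, 0],
    [0.05, 0, 0],
    [0.05, 0, 0],
    [0, 0, 0]
  ],
  "dr": [
    [0, 0, 0],
    [0, 0, 0],
    [0, 0, 0],
    [0, 0, 0],
    [0, 0, 0]
  ]
}}

```text
time_s: 17.35
position: [0.5574, 0.0846, 0.026]
ee_rot: [0.0, 0.999, 0.035, 0.0]
wrist_force: [-0.7, -0.1, -0.1]
finger_gap: 0.003
finger_force: 0.0
```

Request:
{"api": "step_arm", "payload": {
  "grip": [1, 1, 1, 1, 1],
  "offset": [
    [0.05, 0, 0],
    [0.05, 0, 0],
    [0.05, 0, 0],
    [0.05, 0, 0],
    [0, 0, 0]
  ],
  "dr": [
    [0, 0, 0],
    [0, 0, 0],
    [0, 0, 0],
    [0, 0, 0],
    [0, 0, 0]
  ]
}}

```text
time_s: 17.85
position: [0.5594, 0.0848, 0.026]
ee_rot: [0.0, 0.999, 0.035, 0.0]
wrist_force: [-0.7, 0.1, 0.4]
finger_gap: -0.001
finger_force: 0.1
```

Request:
{"api": "step_arm", "payload": {
  "grip": [1, 1, 1, 1, 1],
  "offset": [
    [0.05, 0, 0],
    [0.05, 0, 0],
    [0.05, 0, 0],
    [0.05, 0, 0],
    [0, 0, 0]
  ],
  "dr": [
    [0, 0, 0],
    [0, 0, 0],
    [0, 0, 0],
    [0, 0, 0],
    [0, 0, 0]
  ]
}}

```text
time_s: 18.35
position: [0.5597, 0.0848, 0.0259]
ee_rot: [0.0, 0.999, 0.036, -0.002]
wrist_force: [-10.0, -1.4, 7.0]
finger_gap: 0.002
finger_force: 5.2
```

The beam is met: 10 N after 0.3 mm. I'll back off and check with the network's outline.

Request:
{"api": "step_arm", "payload": {
  "grip": [1, 1, 1, 1, 1],
  "offset": [
    [-0.5, 0, 0],
    [-1, 0, 0],
    [-2, 0, -2],
    [-2.5, 4, -3],
    [-2.5, 4, -3]
  ],
  "dr": [
    [0, 0, 0],
    [0, 0, 0],
    [0, 0, 0],
    [0, 0, 0],
    [0, 0, 0]
  ]
}}

```text
time_s: 18.85
position: [0.4861, 0.0075, 0.1003]
ee_rot: [0.0, 0.999, 0.036, 0.0]
wrist_force: [1.2, -0.4, 0.3]
finger_gap: 0.003
finger_force: 0.0
```

Request:
{"api": "step_arm", "payload": {
  "grip": [1, 1, 1, 1, 1],
  "offset": [
    [0, 4.5, 0],
    [0, 4.5, 0],
    [0, 4.5, 0],
    [0, 4.5, 0],
    [0, 0, 0]
  ],
  "dr": [
    [0, 0, 0],
    [0, 0, 0],
    [0, 0, 0],
    [0, 0, 0],
    [0, 0, 0]
  ]
}}

```text
time_s: 19.35
position: [0.5, -0.1765, 0.0998]
ee_rot: [0.001, 0.999, 0.033, 0.001]
wrist_force: [0.0, 0.3, -0.8]
finger_gap: 0.004
finger_force: 0.0
```

```bash
python3 -c "
from h import *
look('pics/t6.png')"
```

```text
tool holder xy [-140.7 -187. ] z 0.0995 F [ 0.   0.  -0.6] 19.4
0.67 457 [-26.6  65.8] [-55.2  45.8] [ 2.8 86.2] ((-26.175092697143555, 65.98716735839844), (57.939979553222656, 40.40926742553711), 0.3277358412742615)
```

View pics/t6.png

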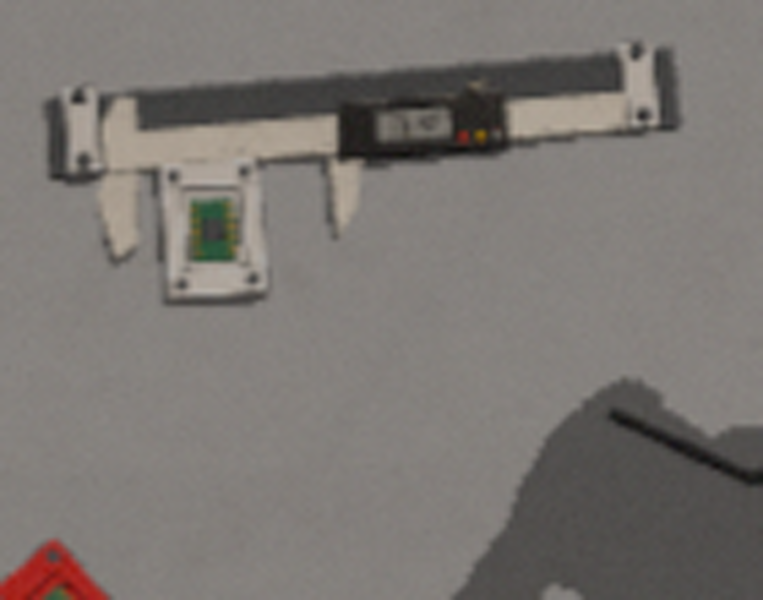

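The carrier is home: its end is on the beam at crop (210,165), it is square, and it sits between the jaws. Next is the sliding jaw's back, free of the housing.

Request:
{"api": "step_arm", "payload": {
  "grip": [1, 1, 1, 1, 1],
  "offset": [
    [2.4, -3.2, 0],
    [2.4, -3.2, 0],
    [2.4, -3.2, 0],
    [2.4, -3.2, 0],
    [2.4, -3.2, 0]
  ],
  "dr": [
    [0, 0, 0],
    [0, 0, 0],
    [0, 0, 0],
    [0, 0, 0],
    [0, 0, 0]
  ]
}}

```text
time_s: 19.95
position: [0.6083, -0.0003, 0.0997]
ee_rot: [-0.0, 0.999, 0.036, 0.0]
wrist_force: [0.6, -0.7, -0.3]
finger_gap: 0.001
finger_force: 0.0
```

Request:
{"api": "step_arm", "payload": {
  "grip": [1, 1, 1, 1, 1],
  "offset": [
    [0, 0, 0],
    [0, 0, 0],
    [0, 0, 0],
    [0, 0, 1],
    [0, 0, 0]
  ],
  "dr": [
    [0, 0, 0],
    [0, 0, 0],
    [0, 0, 0],
    [0, 0, 0],
    [0, 0, 0]
  ]
}}

```text
time_s: 20.45
position: [0.607, -0.004, 0.0881]
ee_rot: [-0.0, 0.999, 0.035, -0.001]
wrist_force: [0.1, 0.7, 0.2]
finger_gap: -0.003
finger_force: 0.0
```

```bash
python3 -c "
from h import *
s=robot.read_state();print(L(s['position'][:2]*1000),s['position'],s['ee_rot'])"
```

```text
[-21.45582102 -25.27739791] [ 0.60700636 -0.00404674  0.08813605] [-2.97382541e-04  9.99391044e-01  3.48706983e-02 -1.21949604e-03]
```

Request:
{"api": "step_arm", "payload": {
  "grip": [1, 1, 1, 1, 1],
  "offset": [
    [0, 0, 2],
    [0, 0, 2],
    [0, 0, 1.2],
    [0, 0, 0.8],
    [0, 0, 0.1]
  ],
  "dr": [
    [0, 0, 0],
    [0, 0, 0],
    [0, 0, 0],
    [0, 0, 0],
    [0, 0, 0]
  ]
}}

```text
time_s: 20.95
position: [0.6077, -0.0037, 0.0279]
ee_rot: [-0.0, 0.999, 0.035, -0.001]
wrist_force: [0.2, 0.7, -0.2]
finger_gap: 0.003
finger_force: 0.0
```

Request:
{"api": "step_arm", "payload": {
  "grip": [1, 1, 1, 1, 1],
  "offset": [
    [0, -0.2, 0],
    [0, -0.4, 0],
    [0, -0.4, 0],
    [0, -0.4, 0],
    [0, -0.4, 0]
  ],
  "dr": [
    [0, 0, 0],
    [0, 0, 0],
    [0, 0, 0],
    [0, 0, 0],
    [0, 0, 0]
  ]
}}

```text
time_s: 21.45
position: [0.6068, 0.0149, 0.0289]
ee_rot: [0.0, 0.999, 0.036, 0.0]
wrist_force: [0.8, -0.0, 0.2]
finger_gap: -0.003
finger_force: 0.0
```

Request:
{"api": "step_arm", "payload": {
  "grip": [1, 1, 1, 1, 1],
  "offset": [
    [0, -0.3, 0],
    [0, -0.3, 0],
    [0, -0.3, 0],
    [0, -0.3, 0],
    [0, 0, 0]
  ],
  "dr": [
    [0, 0, 0],
    [0, 0, 0],
    [0, 0, 0],
    [0, 0, 0],
    [0, 0, 0]
  ]
}}

```text
time_s: 21.95
position: [0.6059, 0.0267, 0.0286]
ee_rot: [-0.0, 0.999, 0.036, 0.0]
wrist_force: [0.5, -0.6, 0.7]
finger_gap: -0.003
finger_force: 0.0
```

```bash
python3 -c "
from h import *
s=robot.read_state();print(L(s['position'][:2]*1000),s['position'],s['ee_rot'],s['wrist_force'])"
```

```text
[-20.40693985   5.51437228] [0.60585102 0.02674122 0.02862855] [-4.98894304e-05  9.99367357e-01  3.55651917e-02  5.31494640e-06] [ 0.51739697 -0.60623589  0.73067378]
```

Request:
{"api": "step_arm", "payload": {
  "grip": [1, 1, 1, 1, 1],
  "offset": [
    [0, -0.3, 0.1],
    [0, -0.3, 0],
    [0, -0.3, 0],
    [0, -0.3, 0],
    [0, -0.2, 0]
  ],
  "dr": [
    [0, 0, 0],
    [0, 0, 0],
    [0, 0, 0],
    [0, 0, 0],
    [0, 0, 0]
  ]
}}

```text
time_s: 22.45
position: [0.6048, 0.0407, 0.0276]
ee_rot: [-0.0, 0.999, 0.035, -0.0]
wrist_force: [0.2, -0.5, -0.7]
finger_gap: 0.001
finger_force: 0.3
```

Request:
{"api": "step_arm", "payload": {
  "grip": [1, 1, 1, 1, 1],
  "offset": [
    [0, -0.1, 0],
    [0, -0.1, 0],
    [0, -0.1, 0],
    [0, -0.1, 0],
    [0, 0, 0]
  ],
  "dr": [
    [0, 0, 0],
    [0, 0, 0],
    [0, 0, 0],
    [0, 0, 0],
    [0, 0, 0]
  ]
}}

```text
time_s: 22.95
position: [0.6046, 0.0444, 0.0276]
ee_rot: [-0.0, 0.999, 0.035, -0.0]
wrist_force: [-0.8, -0.0, 0.0]
finger_gap: 0.001
finger_force: 0.0
```

```bash
python3 -c "
from h import *
s=robot.read_state();print(L(s['position'][:2]*1000),s['position'],s['ee_rot'],s['wrist_force'])"
```

```text
[-20.43416035  23.2391435 ] [0.6045566  0.04441868 0.02760426] [-4.86617576e-05  9.99373580e-01  3.53898543e-02 -5.18140132e-05] [-0.7666649  -0.03451539  0.01793568]
```

Request:
{"api": "step_arm", "payload": {
  "grip": [1, 1, 1, 1, 1],
  "offset": [
    [0, -0.08, 0],
    [0, -0.08, 0],
    [0, -0.08, 0],
    [0, -0.06, 0],
    [0, 0, 0]
  ],
  "dr": [
    [0, 0, 0],
    [0, 0, 0],
    [0, 0, 0],
    [0, 0, 0],
    [0, 0, 0]
  ]
}}

```text
time_s: 23.45
position: [0.6044, 0.0474, 0.0277]
ee_rot: [-0.0, 0.999, 0.035, 0.0]
wrist_force: [0.3, -0.2, 0.3]
finger_gap: 0.005
finger_force: 0.1
```

Request:
{"api": "step_arm", "payload": {
  "grip": [1, 1, 1, 1, 1],
  "offset": [
    [0, -0.05, 0],
    [0, -0.05, 0],
    [0, -0.05, 0],
    [0, -0.05, 0],
    [0, 0, 0]
  ],
  "dr": [
    [0, 0, 0],
    [0, 0, 0],
    [0, 0, 0],
    [0, 0, 0],
    [0, 0, 0]
  ]
}}

```text
time_s: 23.95
position: [0.6042, 0.0493, 0.0276]
ee_rot: [0.0, 0.999, 0.035, 0.0]
wrist_force: [-0.1, -1.1, -0.1]
finger_gap: 0.0
finger_force: 0.4
```

Request:
{"api": "step_arm", "payload": {
  "grip": [1, 1, 1, 1, 1],
  "offset": [
    [0, -0.05, 0],
    [0, -0.05, 0],
    [0, -0.05, 0],
    [0, -0.05, 0],
    [0, 0, 0]
  ],
  "dr": [
    [0, 0, 0],
    [0, 0, 0],
    [0, 0, 0],
    [0, 0, 0],
    [0, 0, 0]
  ]
}}

```text
time_s: 24.45
position: [0.6041, 0.0514, 0.0276]
ee_rot: [-0.0, 0.999, 0.035, -0.0]
wrist_force: [-0.3, -1.7, -0.8]
finger_gap: -0.002
finger_force: 0.3
```

Request:
{"api": "step_arm", "payload": {
  "grip": [1, 1, 1, 1, 1],
  "offset": [
    [0, -0.05, 0],
    [0, -0.05, 0],
    [0, -0.05, 0],
    [0, 0, 0],
    [0, 0, 0]
  ],
  "dr": [
    [0, 0, 0],
    [0, 0, 0],
    [0, 0, 0],
    [0, 0, 0],
    [0, 0, 0]
  ]
}}

```text
time_s: 24.95
position: [0.604, 0.0529, 0.0276]
ee_rot: [-0.0, 0.999, 0.035, -0.0]
wrist_force: [-0.8, -0.2, -0.2]
finger_gap: 0.004
finger_force: 0.3
```

Request:
{"api": "step_arm", "payload": {
  "grip": [1, 1, 1, 1, 1],
  "offset": [
    [0, -0.05, 0],
    [0, -0.05, 0],
    [0, -0.05, 0],
    [0, 0, 0],
    [0, 0, 0]
  ],
  "dr": [
    [0, 0, 0],
    [0, 0, 0],
    [0, 0, 0],
    [0, 0, 0],
    [0, 0, 0]
  ]
}}

```text
time_s: 25.45
position: [0.6039, 0.0543, 0.0276]
ee_rot: [-0.0, 0.999, 0.035, 0.0]
wrist_force: [-0.2, -0.6, 0.1]
finger_gap: 0.001
finger_force: 0.3
```

Request:
{"api": "step_arm", "payload": {
  "grip": [1, 1, 1, 1, 1],
  "offset": [
    [0, -0.05, 0],
    [0, -0.05, 0],
    [0, -0.05, 0],
    [0, 0, 0],
    [0, 0, 0]
  ],
  "dr": [
    [0, 0, 0],
    [0, 0, 0],
    [0, 0, 0],
    [0, 0, 0],
    [0, 0, 0]
  ]
}}

```text
time_s: 25.95
position: [0.6038, 0.0559, 0.0276]
ee_rot: [-0.0, 0.999, 0.035, 0.0]
wrist_force: [0.8, -0.7, -0.7]
finger_gap: -0.005
finger_force: 0.3
```

```bash
python3 - <<'E'
from h import *
look('pics/t7.png')
for n in("fixed_jaw","sliding_jaw"):
    print(n,[(L(at("top",r["point"],.009)[:2]*1000).round(1),round(r["conf"],2)) for r in robot.landmark_of("top",n)])
E
```

```text
tool holder xy [-20.4  34.7] z 0.0276 F [ 0.9 -0.1  0.1] 26.0
fixed_jaw []
sliding_jaw []
```

Still no stop where I expected one. I'll back off and check that the jaw really moved.

Request:
{"api": "step_arm", "payload": {
  "grip": [1, 1, 1, 1, 1],
  "offset": [
    [0, 0.5, 0],
    [0, 1, 0],
    [-2, 2, -2],
    [-3, 3, -3],
    [-3, 3, -2]
  ],
  "dr": [
    [0, 0, 0],
    [0, 0, 0],
    [0, 0, 0],
    [0, 0, 0],
    [0, 0, 0]
  ]
}}

```text
time_s: 26.65
position: [0.5312, -0.0449, 0.0978]
ee_rot: [0.0, 0.999, 0.036, 0.001]
wrist_force: [0.7, -1.1, 0.3]
finger_gap: -0.0
finger_force: 0.0
```

Request:
{"api": "step_arm", "payload": {
  "grip": [1, 1, 1, 1, 1],
  "offset": [
    [-1, 4.5, 0],
    [-1, 4.5, 0],
    [0, 4.5, 0],
    [0, 0, 0],
    [0, 0, 0]
  ],
  "dr": [
    [0, 0, 0],
    [0, 0, 0],
    [0, 0, 0],
    [0, 0, 0],
    [0, 0, 0]
  ]
}}

```text
time_s: 27.15
position: [0.521, -0.1806, 0.0964]
ee_rot: [-0.0, 0.999, 0.034, -0.0]
wrist_force: [0.5, 0.1, -0.4]
finger_gap: -0.002
finger_force: 0.0
```

```bash
python3 - <<'E'
from h import *
look('pics/t8.png')
for n in("fixed_jaw","sliding_jaw"):
    print(n,[(L(at("top",r["point"],.009)[:2]*1000).round(1),round(r["conf"],2)) for r in robot.landmark_of("top",n)])
im=cv2.imread('pics/t8.png')
# brightness profile along holder y at several x_h (outside/along jaws), from raw frame
raw=robot.camera("top").astype(float).mean(2)
from scipy.ndimage import map_coordinates as mc
for xh in(-12,-25):
    ys=np.arange(0,124,2); p=np.array([proj("top",[*( (O+R@[xh,y])/1000),.010]) for y in ys])
    print(xh,[f"{y}:{int(v)}" for y,v in zip(ys,mc(raw,[p[:,1],p[:,0]],order=1))])
E
```

```text
tool holder xy [-119.8 -194.1] z 0.0963 F [-0.1  0.5 -0.5] 27.2
0.75 475 [-26.9  72.8] [-57.8  52.9] [ 3.3 92.9] ((-27.207189559936523, 72.96385192871094), (39.81658935546875, 61.17543029785156), 89.53508758544922)
0.66 1934 [16.2  5.5] [ -30.8 -129.3] [ 38.6 130.1] ((3.9002552032470703, 0.3560791015625), (68.24606323242188, 259.53759765625), 0.32121869921684265)
fixed_jaw [(array([-16.5, 100.1]), 0.89)]
sliding_jaw [(array([-15.7,  49.1]), 0.78), (array([-17.3,  99. ]), 0.5)]
-12 ['0:128', '2:128', '4:126', '6:128', '8:130', '10:129', '12:128', '14:129', '16:128', '18:129', '20:128', '22:127', '24:128', '26:127', '28:127', '30:128', '32:128', '34:128', '36:128', '38:129', '40:129', '42:139', '44:150', '46:155', '48:156', '50:155', '52:152', '54:144', '56:152', '58:159', '60:151', '62:151', '64:147', '66:133', '68:117', '70:109', '72:108', '74:114', '76:113', '78:108', '80:109', '82:123', '84:125', '86:134', '88:152', '90:161', '92:154', '94:114', '96:110', '98:139', '100:154', '102:156', '104:156', '106:155', '108:155', '110:151', '112:133', '114:124', '116:128', '118:129', '120:129', '122:130']
-25 ['0:129', '2:129', '4:129', '6:128', '8:129', '10:130', '12:126', '14:126', '16:126', '18:125', '20:126', '22:127', '24:127', '26:128', '28:129', '30:131', '32:128', '34:129', '36:129', '38:129', '40:129', '42:127', '44:126', '46:125', '48:128', '50:146', '52:130', '54:141', '56:157', '58:164', '60:154', '62:136', '64:122', '66:100', '68:74', '70:67', '72:65', '74:65', '76:64', '78:66', '80:72', '82:92', '84:140', '86:158', '88:162', '90:160', '92:149', '94:128', '96:127', '98:143', '100:155', '102:159', '104:158', '106:156', '108:136', '110:100', '112:107', '114:123', '116:128', '118:128', '120:129', '122:129']
```

The jaw and carrier moved together as intended: jaw back ≈42, carrier 53..93, fixed face ≈97. About 4 mm is left, so I'll go back and finish.

Request:
{"api": "step_arm", "payload": {
  "grip": [1, 1, 1, 1, 1],
  "offset": [
    [2, -4.1, 0],
    [2, -4.1, 0],
    [2, -4.1, 0],
    [2, -4.1, 0],
    [2, -4.1, 0]
  ],
  "dr": [
    [0, 0, 0],
    [0, 0, 0],
    [0, 0, 0],
    [0, 0, 0],
    [0, 0, 0]
  ]
}}

```text
time_s: 27.9
position: [0.6069, 0.0348, 0.0966]
ee_rot: [0.0, 0.999, 0.036, 0.0]
wrist_force: [0.4, -0.7, -0.3]
finger_gap: -0.001
finger_force: 0.0
```

Request:
{"api": "step_arm", "payload": {
  "grip": [1, 1, 1, 1, 1],
  "offset": [
    [0, 0, 0],
    [0, 0, 0],
    [0, 0, 1],
    [0, 0, 1],
    [0, 0, 0]
  ],
  "dr": [
    [0, 0, 0],
    [0, 0, 0],
    [0, 0, 0],
    [0, 0, 0],
    [0, 0, 0]
  ]
}}

```text
time_s: 28.4
position: [0.6055, 0.0312, 0.0745]
ee_rot: [-0.0, 0.999, 0.035, -0.002]
wrist_force: [-0.3, -0.5, 0.8]
finger_gap: -0.001
finger_force: 0.0
```

```bash
python3 -c "
from h import *
s=robot.read_state();print(L(s['position'][:2]*1000),s['position'],s['ee_rot'])"
```

```text
[-20.47240903  10.03665162] [0.60546239 0.03124724 0.07446795] [-2.88870437e-04  9.99396565e-01  3.46888983e-02 -1.76133497e-03]
```

Next: down 4.8 cm, then 24 mm across to the earlier contact.

Request:
{"api": "step_arm", "payload": {
  "grip": [1, 1, 1, 1, 1],
  "offset": [
    [0, 0, 2],
    [0, 0, 1.5],
    [0, 0, 0.9],
    [0, 0, 0.4],
    [0, 0, 0]
  ],
  "dr": [
    [0, 0, 0],
    [0, 0, 0],
    [0, 0, 0],
    [0, 0, 0],
    [0, 0, 0]
  ]
}}

```text
time_s: 28.9
position: [0.6065, 0.032, 0.0282]
ee_rot: [-0.0, 0.999, 0.035, -0.0]
wrist_force: [-0.4, 0.2, 0.3]
finger_gap: 0.003
finger_force: 0.0
```

Request:
{"api": "step_arm", "payload": {
  "grip": [1, 1, 1, 1, 1],
  "offset": [
    [0, -0.5, 0],
    [0, -0.6, 0],
    [0, -0.6, 0],
    [0, -0.3, 0],
    [0, -0.2, 0]
  ],
  "dr": [
    [0, 0, 0],
    [0, 0, 0],
    [0, 0, 0],
    [0, 0, 0],
    [0, 0, 0]
  ]
}}

```text
time_s: 29.4
position: [0.605, 0.0545, 0.0287]
ee_rot: [0.0, 0.999, 0.036, 0.0]
wrist_force: [-0.2, 0.0, 0.6]
finger_gap: 0.003
finger_force: 0.0
```

Request:
{"api": "step_arm", "payload": {
  "grip": [1, 1, 1, 1, 1],
  "offset": [
    [0, -0.1, 0],
    [0, -0.1, 0],
    [0, -0.05, 0],
    [0, 0, 0],
    [0, 0, 0]
  ],
  "dr": [
    [0, 0, 0],
    [0, 0, 0],
    [0, 0, 0],
    [0, 0, 0],
    [0, 0, 0]
  ]
}}

```text
time_s: 29.9
position: [0.6049, 0.0563, 0.0285]
ee_rot: [0.0, 0.999, 0.035, -0.0]
wrist_force: [-0.5, -1.2, -0.6]
finger_gap: -0.0
finger_force: 0.4
```

Request:
{"api": "step_arm", "payload": {
  "grip": [1, 1, 1, 1, 1],
  "offset": [
    [0, -0.05, 0.1],
    [0, -0.05, 0],
    [0, -0.05, 0],
    [0, -0.05, 0],
    [0, 0, 0]
  ],
  "dr": [
    [0, 0, 0],
    [0, 0, 0],
    [0, 0, 0],
    [0, 0, 0],
    [0, 0, 0]
  ]
}}

```text
time_s: 30.4
position: [0.6048, 0.058, 0.0275]
ee_rot: [0.0, 0.999, 0.035, 0.0]
wrist_force: [1.6, -4.4, -0.4]
finger_gap: -0.002
finger_force: 2.6
```

Request:
{"api": "step_arm", "payload": {
  "grip": [1, 1, 1, 1, 1],
  "offset": [
    [0, -0.03, 0],
    [0, 0, 0],
    [0, 0, 0],
    [0, 0, 0],
    [0, 0, 0]
  ],
  "dr": [
    [0, 0, 0],
    [0, 0, 0],
    [0, 0, 0],
    [0, 0, 0],
    [0, 0, 0]
  ]
}}

```text
time_s: 30.9
position: [0.6048, 0.058, 0.0274]
ee_rot: [0.001, 0.999, 0.035, 0.0]
wrist_force: [1.1, -6.2, -0.8]
finger_gap: 0.001
finger_force: 3.1
```

It stopped firmly at 6 N with no further motion. I'll draw clear and verify.

Request:
{"api": "step_arm", "payload": {
  "grip": [1, 1, 1, 1, 1],
  "offset": [
    [0, 0.3, 0],
    [0, 0.8, 0],
    [0, 1.5, 0],
    [-3, 3, -3],
    [-3, 3, -3]
  ],
  "dr": [
    [0, 0, 0],
    [0, 0, 0],
    [0, 0, 0],
    [0, 0, 0],
    [0, 0, 0]
  ]
}}

```text
time_s: 31.4
position: [0.5519, -0.0302, 0.0849]
ee_rot: [-0.0, 0.999, 0.036, -0.001]
wrist_force: [1.7, -0.9, 0.2]
finger_gap: -0.001
finger_force: 0.0
```

Request:
{"api": "step_arm", "payload": {
  "grip": [1, 1, 1, 1, 1],
  "offset": [
    [-1, 4.5, -1],
    [-1, 4.5, 0],
    [-1, 4.5, 0],
    [0, 4, 0],
    [0, 0, 0]
  ],
  "dr": [
    [0, 0, 0],
    [0, 0, 0],
    [0, 0, 0],
    [0, 0, 0],
    [0, 0, 0]
  ]
}}

```text
time_s: 31.9
position: [0.535, -0.2109, 0.0954]
ee_rot: [0.001, 0.999, 0.033, 0.001]
wrist_force: [0.2, 0.7, -0.6]
finger_gap: -0.001
finger_force: 0.0
```

```bash
python3 - <<'E'
from h import *
look('pics/t9.png',125,200,90,71)
for n in("fixed_jaw","sliding_jaw"):
    print(n,[(L(at("top",r["point"],.009)[:2]*1000).round(1),round(r["conf"],2)) for r in robot.landmark_of("top",n)])
E
```

```text
tool holder xy [-108.  -223.9] z 0.0952 F [-1.3 -0.4 -0.3] 31.95
0.59 451 [-27.   75.1] [-55.9  54.8] [ 2.6 95. ] ((-26.885032653808594, 74.70718383789062), (39.81241989135742, 56.9514045715332), 85.94396209716797)
fixed_jaw [(array([-16.5, 103.6]), 0.92), (array([-119.7, -122.1]), 0.59)]
sliding_jaw [(array([-11.6,  45.8]), 0.83)]
```

View pics/t9.png

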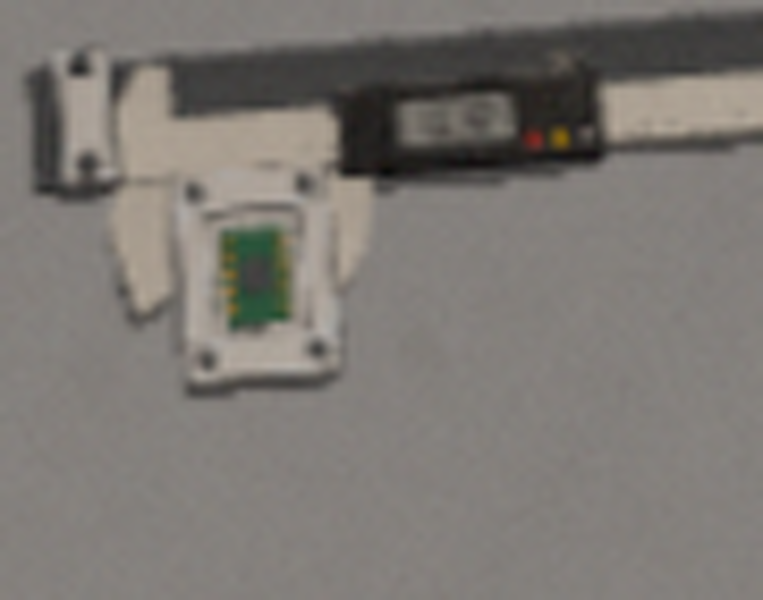

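The picture shows the carrier between both jaws with its end on the beam. The network's outline hints it may be turned about 4°, so I'll measure that against the earlier flush picture by image alignment, without viewing another picture.

```bash
cat > ecc.py <<'E'
from h import *
def rot(A,B,box):
    # euclidean A->B, box in raw px of A (x0,y0,x1,y1)
    m=np.zeros(A.shape,np.uint8);m[box[1]:box[3],box[0]:box[2]]=255
    W=np.eye(2,3,dtype=np.float32);best=None
    for dx in range(-6,3):
        W=np.eye(2,3,dtype=np.float32);W[0,2]=dx
        try: c,W=cv2.findTransformECC(A,B,W,cv2.MOTION_EUCLIDEAN,(3,300,1e-7),m,3)
        except cv2.error: continue
        if best is None or c>best[0]: best=(c,W)
    c,W=best; ctr=np.array([(box[0]+box[2])/2,(box[1]+box[3])/2,1])
    return round(c,4),np.degrees(np.arctan2(W[1,0],W[0,0])).round(2),(W@ctr-ctr[:2]).round(2)
def load(n,x0=195,y0=115,w=140,h=110):
    a=cv2.resize(cv2.imread(n),(w,h),interpolation=cv2.INTER_AREA);return cv2.cvtColor(a,cv2.COLOR_BGR2GRAY).astype(np.float32)
E
python3 - <<'E'
from ecc import *
raw=np.mean([robot.camera("top").astype(np.float32) for _ in range(3)],0);cv2.imwrite("pics/raw9.png",raw)
B=cv2.cvtColor(raw.astype(np.uint8),cv2.COLOR_BGR2GRAY).astype(np.float32)[115:225,195:335]
A=load("pics/t6.png");A5=load("pics/t5.png");A8=load("pics/t8.png")
s=763/140
for nm,a,box in(("t6 board+frame",A,(31,32,47,53)),("t6 inner",A,(33,35,45,51)),("t8 car",A8,(27,32,43,53)),("static bar",A,(85,5,125,32)),("fixed jaw",A,(10,15,24,50)),("t8 housing",A8,(58,16,80,30))):
    print(nm,rot(a,B,box))
print("t6->t8",rot(A,A8,(31,32,47,53)),"t5->t6 check")
# left/right edge of carrier vs jaw: profiles along holder y
from scipy.ndimage import map_coordinates as mc
g=raw.mean(2)
for xh in(-10,-18,-26,-30,-40,-48):
    ys=np.arange(38,116,1.); p=np.array([proj("top",[*((O+R@[xh,y])/1000),.013]) for y in ys])
    v=mc(g,[p[:,1],p[:,0]],order=1); print(xh,"R",v[:26].astype(int),"L",v[46:70].astype(int))
E
```

```text
t6 board+frame (0.9634, np.float32(-4.32), array([-4.2 ,  0.56]))
t6 inner (0.9805, np.float32(-1.62), array([-4.3 ,  0.04]))
t8 car (0.9876, np.float32(3.32), array([-0.72,  0.01]))
static bar (0.7374, np.float32(1.14), array([-0.17, -0.08]))
fixed jaw (0.9994, np.float32(0.03), array([-0.01,  0.01]))
t8 housing (0.9966, np.float32(-0.15), array([-0.64,  0.13]))
t6->t8 (0.9633, np.float32(-2.35), array([-3.24,  0.47])) t5->t6 check
-10 R [128 127 127 128 129 135 142 148 152 154 155 155 155 155 153 150 150 153
 156 158 160 158 156 146 133 128] L [129 128 127 126 136 145 151 157 160 161 156 144 134 138 141 147 154 155
 155 155 154 154 155 155]
-18 R [128 127 127 127 127 128 134 139 145 151 155 157 159 159 157 146 135 140
 147 153 159 161 160 157 148 140] L [101 128 143 154 160 160 160 159 157 148 139 129 120 123 135 144 151 156
 156 156 157 157 157 157]
-26 R [128 127 128 128 128 127 127 127 127 129 130 136 142 148 154 149 134 127
 135 144 152 160 162 162 162 162] L [108 117 126 140 155 159 163 162 160 149 130 117 120 125 137 150 154 156
 157 156 156 156 154 143]
-30 R [128 128 128 127 127 126 126 126 126 125 125 124 122 122 124 125 127 129
 139 149 155 159 159 157 156 156] L [122 126 130 139 149 156 160 162 161 155 135 115 111 107 110 115 123 132
 141 148 154 154 154 136]
-40 R [128 128 128 128 128 128 128 128 128 128 128 128 128 129 126 123 126 141
 154 160 167 165 162 148 131 127] L [132 144 147 150 154 157 160 162 163 163 152 132 118 115 113 120 126 128
 128 129 129 128 126 125]
-48 R [124 125 126 128 128 128 128 129 128 128 128 129 129 129 128 121 115 121
 131 130 121 111 100  93 109 124] L [163 163 149 132 113  94  87 104 119 124 127 125 123 124 126 128 128 128
 129 129 128 128 127 127][ WARN:0@1.784] global loadsave.cpp:1063 imwrite_ Unsupported depth image for selected encoder is fallbacked to CV_8U.
```

```bash
cat > chk.py <<'E'
from ecc import *
from scipy.ndimage import map_coordinates as mc
from scipy.optimize import minimize
def cross(v,ys,lv):
    i=np.nonzero(np.diff(np.sign(v-lv)))[0]; return [round(float(ys[k]+(lv-v[k])/(v[k+1]-v[k])*(ys[k+1]-ys[k])),1) for k in i]
def full(a,x0=195,y0=115):
    f=np.full((384,512),128,np.float32);f[y0:y0+a.shape[0],x0:x0+a.shape[1]]=a;return f
def prof(f,xh,ys,z=.010):
    p=np.array([proj("top",[*((O+R@[xh,y])/1000),z]) for y in ys]);return mc(f,[p[:,1],p[:,0]],order=1)
A=full(load("pics/t6.png"));Ab=full(load("pics/t5.png"))
Braw=cv2.cvtColor(cv2.imread("pics/raw9.png"),cv2.COLOR_BGR2GRAY).astype(np.float32)
ys=np.arange(0,125,.5)
for xh in(-8,-12,-16,-20,-24): print("t5 jaw edges",xh,cross(prof(Ab,xh,ys),ys,141), "now",cross(prof(Braw,xh,ys),ys,141))
# yaw of carrier: sample patch in holder coords at z=.015 from flush picture t6, match over yaw,shift
u,w=np.meshgrid(np.arange(-32,26.5,1),np.arange(-19,19.5,1),indexing='ij')
def patch(f,c,th):
    c_,s_=np.cos(th),np.sin(th);X=c[0]+c_*u-s_*w;Y=c[1]+s_*u+c_*w
    m=robot.camera_model("top");F=192/np.tan(np.radians(m["fov_y"])/2);E=np.array(m["extrinsics"])
    W=(R@np.stack([X.ravel(),Y.ravel()])+O[:,None])/1000;P=E[:3,:3]@np.vstack([W,np.full(W.shape[1],.014)])+E[:3,3:]
    return mc(f,[m["cy"]+F*P[1]/P[2],m["cx"]+F*P[0]/P[2]],order=1)
T=patch(A,(-26,66),0)
def best(f,c0):
    b=None
    for t0 in(-4,-2,0,2,4):
        r=minimize(lambda q:1-np.corrcoef(T,patch(f,(q[0],q[1]),np.radians(q[2])))[0,1],[*c0,t0],method="Nelder-Mead",options=dict(xatol=.01,fatol=1e-6,initial_simplex=[[*c0,t0],[c0[0]+2,c0[1],t0],[c0[0],c0[1]+2,t0],[*c0,t0+1.5]]))
        if b is None or r.fun<b.fun:b=r
    return b.x.round(2),round(1-b.fun,3)
print("t5",best(Ab,(-76,66)));print("t8",best(full(load("pics/t8.png")),(-26,73)));print("now",best(Braw,(-26,75)))
# housing travel
Bc=Braw[115:225,195:335];print("housing t5->t8",rot2:=None)
E
python3 - <<'E'
import sys;sys.argv=['x']
src=open('chk.py').read().replace('print("housing t5->t8",rot2:=None)','')
open('chk.py','w').write(src)
E
cat >> chk.py <<'E'
A6=cv2.resize(Ab[135:150,252:292],None,fx=8,fy=8,interpolation=cv2.INTER_CUBIC)
S=cv2.resize(Braw[128:158,215:297],None,fx=8,fy=8,interpolation=cv2.INTER_CUBIC)
r=cv2.matchTemplate(S,A6,cv2.TM_CCOEFF_NORMED);_,v,_,l=cv2.minMaxLoc(r);d=(l[0]/8+215-252,l[1]/8+128-135)
a=at("top",(272,142),.016)[:2]*1000;b=at("top",(272+d[0],142+d[1]),.016)[:2]*1000;print("housing shift",v,d,L(b)-L(a))
E
python3 chk.py
```

```text
t5 jaw edges -8 [5.2, 15.3, 97.6, 112.3] now [43.5, 61.9, 88.8, 95.7, 96.8, 112.5]
t5 jaw edges -12 [5.8, 14.8, 97.6, 111.1] now [43.9, 61.6, 85.0, 95.4, 97.7, 111.2]
t5 jaw edges -16 [6.3, 15.2, 98.1, 110.4] now [44.5, 53.5, 54.7, 62.4, 85.6, 94.3, 98.3, 110.6]
t5 jaw edges -20 [7.4, 15.3, 98.4, 109.0] now [45.8, 53.8, 55.4, 63.5, 85.7, 93.9, 98.4, 109.0]
t5 jaw edges -24 [10.2, 15.0, 97.6, 108.1] now [48.5, 53.5, 56.7, 64.7, 86.6, 93.6, 98.2, 108.3]Traceback (most recent call last):
  File "chk.py", line 28, in <module>
    print("t5",best(Ab,(-76,66)));print("t8",best(full(load("pics/t8.png")),(-26,73)));print("now",best(Braw,(-26,75)))
               ~~~~^^^^^^^^^^^^^
  File "chk.py", line 25, in best
    r=minimize(lambda q:1-np.corrcoef(T,patch(f,(q[0],q[1]),np.radians(q[2])))[0,1],[*c0,t0],method="Nelder-Mead",options=dict(xatol=.01,fatol=1e-6,initial_simplex=[[*c0,t0],[c0[0]+2,c0[1],t0],[c0[0],c0[1]+2,t0],[*c0,t0+1.5]]))
    res = _minimize_neldermead(fun, x0, args, callback, bounds=bounds,
                               **options)
    fxr = func(xr)
    fx = function(np.copy(x), *(wrapper_args + args))
  File "chk.py", line 25, in <lambda>
    r=minimize(lambda q:1-np.corrcoef(T,patch(f,(q[0],q[1]),np.radians(q[2])))[0,1],[*c0,t0],method="Nelder-Mead",options=dict(xatol=.01,fatol=1e-6,initial_simplex=[[*c0,t0],[c0[0]+2,c0[1],t0],[c0[0],c0[1]+2,t0],[*c0,t0+1.5]]))
                                        ~~~~~^^^^^^^^^^^^^^^^^^^^^^^^^^^^^^^^
  File "chk.py", line 18, in patch
    m=robot.camera_model("top");F=192/np.tan(np.radians(m["fov_y"])/2);E=np.array(m["extrinsics"])
ValueError: time passes only in moves, steps and waits
```

```bash
sed -i 's/^    m=robot.camera_model("top");F=/    F=/; s/^def patch/m=robot.camera_model("top");E=np.array(m["extrinsics"])\ndef patch/; s/;E=np.array(m\["extrinsics"\])$/;E=np.array(m["extrinsics"])/' chk.py; sed -i 's/^    F=192.*/    F=192\/np.tan(np.radians(m["fov_y"])\/2)/' chk.py; python3 chk.py | tail -4
python3 - <<'E'
from h import *
def c2(u,v): return (200+(u+.5)*90/763-.5,125+(v+.5)*71/600-.5)
for n,f,q in(("t3",cp,((194,433),(267,428),(201,544),(272,540))),("t5",cp,((182,295),(254,290),(190,405),(263,400))),("t6",cp,((173,177),(245,171),(181,285),(252,278))),("t9",c2,((195,192),(306,184),(207,360),(318,349)))):
    k=np.array([L(at("top",f(*p),.015)[:2]*1000) for p in q]); print(n,k.round(1).tolist(),k.mean(0).round(1))
# colour along holder y at x=-16 now, 1mm
raw=cv2.imread("pics/raw9.png")
for y in range(86,106): 
    p=proj("top",[*((O+R@[-16,y])/1000),.011]);print(y,cv2.getRectSubPix(raw,(1,1),p.tolist()).ravel(),end=' ')
E
```

```text
t5 (array([-75.72,  65.86,   1.03]), np.float64(0.951))
t8 (array([-26.16,  72.99,   1.11]), np.float64(0.952))
now (array([-26.12,  74.81,   0.8 ]), np.float64(0.947))
housing shift 0.9675966501235962 (-17.125, 1.5) [-0.46212411 38.34701317]
t3 [[-108.6, 80.4], [-108.9, 51.1], [-153.3, 80.9], [-154.0, 52.6]] [-131.2   66.2]
t5 [[-51.9, 81.0], [-52.1, 51.8], [-97.1, 81.1], [-97.4, 51.8]] [-74.6  66.4]
t6 [[-2.6, 81.1], [-2.4, 51.6], [-47.7, 81.1], [-47.1, 52.3]] [-25.   66.5]
t9 [[-2.5, 89.5], [-2.6, 60.3], [-47.8, 89.6], [-47.1, 60.6]] [-25.  75.]
86 [133 144 150] 87 [144 152 160] 88 [149 157 165] 89 [150 158 167] 90 [150 159 168] 91 [150 159 168] 92 [149 157 166] 93 [142 150 159] 94 [134 143 151] 95 [125 133 140] 96 [115 123 129] 97 [117 126 134] 98 [125 136 146] 99 [133 145 156] 100 [140 152 163] 101 [145 158 169] 102 [144 158 169] 103 [143 158 169] 104 [144 158 169] 105 [144 157 168]
```

The carrier measures square within a degree. The visual gap at the fixed jaw is ambiguous at about 2 mm per pixel, though the force stop was rigid. I'll repeat the jaw push gently at a slightly lower, more inboard contact to see whether anything still gives.

Request:
{"api": "step_arm", "payload": {
  "grip": [1, 1, 1, 1, 1],
  "offset": [
    [1.5, -3.9, 0],
    [1.5, -3.9, 0],
    [1.5, -3.9, 0],
    [1.5, -3.9, 0],
    [1.5, -3.9, 0]
  ],
  "dr": [
    [0, 0, 0],
    [0, 0, 0],
    [0, 0, 0],
    [0, 0, 0],
    [0, 0, 0]
  ]
}}

```text
time_s: 32.75
position: [0.5967, -0.0032, 0.0954]
ee_rot: [0.0, 0.999, 0.036, 0.0]
wrist_force: [-0.1, -1.0, 0.8]
finger_gap: 0.0
finger_force: 0.0
```

Request:
{"api": "step_arm", "payload": {
  "grip": [1, 1, 1, 1, 1],
  "offset": [
    [1.5, -3.9, 0],
    [0, 0, 0],
    [0, 0, 1],
    [0, 0, 1],
    [0, 0, 0]
  ],
  "dr": [
    [0, 0, 0],
    [0, 0, 0],
    [0, 0, 0],
    [0, 0, 0],
    [0, 0, 0]
  ]
}}

```text
time_s: 33.25
position: [0.6076, 0.0334, 0.0732]
ee_rot: [-0.0, 0.999, 0.035, -0.002]
wrist_force: [-0.5, 0.2, -0.4]
finger_gap: 0.001
finger_force: 0.0
```

```bash
python3 -c "
from h import *
s=robot.read_state();print(L(s['position'][:2]*1000),s['position'],s['ee_rot'])"
```

```text
[-18.22982481  12.07121797] [0.60755377 0.03343694 0.0731607 ] [-2.87305250e-04  9.99395341e-01  3.47224469e-02 -1.79476351e-03]
```

Request:
{"api": "step_arm", "payload": {
  "grip": [1, 1, 1, 1, 1],
  "offset": [
    [0, 0, 2],
    [0, 0, 1.5],
    [0, 0, 0.9],
    [0, 0, 0.4],
    [0, 0, 0]
  ],
  "dr": [
    [0, 0, 0],
    [0, 0, 0],
    [0, 0, 0],
    [0, 0, 0],
    [0, 0, 0]
  ]
}}

```text
time_s: 33.75
position: [0.6086, 0.0342, 0.0269]
ee_rot: [-0.0, 0.999, 0.035, -0.0]
wrist_force: [-0.4, -0.5, -0.8]
finger_gap: 0.003
finger_force: 0.0
```

Request:
{"api": "step_arm", "payload": {
  "grip": [1, 1, 1, 1, 1],
  "offset": [
    [0, -0.5, 0],
    [0, -0.6, 0.1],
    [0, -0.6, 0],
    [0, -0.3, 0],
    [0, -0.1, 0]
  ],
  "dr": [
    [0, 0, 0],
    [0, 0, 0],
    [0, 0, 0],
    [0, 0, 0],
    [0, 0, 0]
  ]
}}

```text
time_s: 34.25
position: [0.6073, 0.0557, 0.0265]
ee_rot: [0.0, 0.999, 0.036, 0.0]
wrist_force: [1.2, -0.6, 0.7]
finger_gap: -0.0
finger_force: 0.5
```

Request:
{"api": "step_arm", "payload": {
  "grip": [1, 1, 1, 1, 1],
  "offset": [
    [0, -0.1, 0],
    [0, -0.05, 0],
    [0, -0.05, 0],
    [0, 0, 0],
    [0, 0, 0]
  ],
  "dr": [
    [0, 0, 0],
    [0, 0, 0],
    [0, 0, 0],
    [0, 0, 0],
    [0, 0, 0]
  ]
}}

```text
time_s: 34.75
position: [0.6072, 0.057, 0.0264]
ee_rot: [0.0, 0.999, 0.035, 0.0]
wrist_force: [-0.2, -2.6, 2.3]
finger_gap: 0.001
finger_force: 1.5
```

Request:
{"api": "step_arm", "payload": {
  "grip": [1, 1, 1, 1, 1],
  "offset": [
    [0, -0.04, 0],
    [0, 0, 0],
    [0, 0, 0],
    [0, 0, 0],
    [0, 0, 0]
  ],
  "dr": [
    [0, 0, 0],
    [0, 0, 0],
    [0, 0, 0],
    [0, 0, 0],
    [0, 0, 0]
  ]
}}

```text
time_s: 35.25
position: [0.6073, 0.0575, 0.0264]
ee_rot: [0.0, 0.999, 0.035, 0.0]
wrist_force: [1.0, -3.3, 4.4]
finger_gap: 0.0
finger_force: 2.2
```

Request:
{"api": "step_arm", "payload": {
  "grip": [1, 1, 1, 1, 1],
  "offset": [
    [0, -0.04, 0],
    [0, 0, 0],
    [0, 0, 0],
    [0, 0, 0],
    [0, 0, 0]
  ],
  "dr": [
    [0, 0, 0],
    [0, 0, 0],
    [0, 0, 0],
    [0, 0, 0],
    [0, 0, 0]
  ]
}}

```text
time_s: 35.75
position: [0.6072, 0.0579, 0.0264]
ee_rot: [0.0, 0.999, 0.035, 0.0]
wrist_force: [0.5, -4.0, 4.9]
finger_gap: 0.003
finger_force: 2.9
```

```bash
python3 -c "
from h import *
for i in range(4):
    robot.camera('top'); s=robot.read_state();print(L(s['position'][:2]*1000),s['position'],s['wrist_force'],s['finger_force'])"
```

```text
[-16.85602466  36.46677347] [0.60717983 0.05786828 0.02637401] [ 0.21206331 -3.62127482  5.99096781] 2.9199255601270124
[-16.84871859  36.46522829] [0.60718723 0.05786727 0.02638259] [ 1.18613961 -4.55063703  5.01277999] 2.9204768274212256
[-16.86566517  36.47571936] [0.60716958 0.05787652 0.02635978] [ 1.58458971 -4.2205905   4.78248497] 2.9202317213639617
[-16.8463022  36.5029412] [0.60718694 0.05790505 0.02637495] [ 1.43023929 -3.67568532  4.69081101] 2.920349535124842
```

Request:
{"api": "step_arm", "payload": {
  "grip": [1, 1, 1, 1, 1],
  "offset": [
    [0, 0.3, 0],
    [0, 0, -0.1],
    [0, -0.15, 0],
    [0, -0.15, 0],
    [0, 0, 0]
  ],
  "dr": [
    [0, 0, 0],
    [0, 0, 0],
    [0, 0, 0],
    [0, 0, 0],
    [0, 0, 0]
  ]
}}

```text
time_s: 36.45
position: [0.6065, 0.058, 0.0267]
ee_rot: [0.0, 0.999, 0.036, -0.001]
wrist_force: [-0.5, -3.4, -1.3]
finger_gap: 0.002
finger_force: 1.6
```

Request:
{"api": "step_arm", "payload": {
  "grip": [1, 1, 1, 1, 1],
  "offset": [
    [0, -0.03, 0],
    [0, 0, 0],
    [0, 0, 0],
    [0, 0, 0],
    [0, 0, 0]
  ],
  "dr": [
    [0, 0, 0],
    [0, 0, 0],
    [0, 0, 0],
    [0, 0, 0],
    [0, 0, 0]
  ]
}}

```text
time_s: 36.95
position: [0.6066, 0.058, 0.0268]
ee_rot: [0.0, 0.999, 0.035, -0.001]
wrist_force: [-1.4, -4.8, -1.8]
finger_gap: -0.001
finger_force: 2.4
```

The stop is reproducible at the same place (y = 0.0580) and stiff, so the carrier is held without play. I'll draw clear and do a last check by numbers.

Request:
{"api": "step_arm", "payload": {
  "grip": [1, 1, 1, 1, 1],
  "offset": [
    [0, 0.3, 0],
    [0, 0.8, 0],
    [0, 1.5, 0],
    [-3, 3, -3],
    [-3, 3, -3]
  ],
  "dr": [
    [0, 0, 0],
    [0, 0, 0],
    [0, 0, 0],
    [0, 0, 0],
    [0, 0, 0]
  ]
}}

```text
time_s: 37.45
position: [0.5543, -0.0308, 0.0848]
ee_rot: [-0.0, 0.999, 0.036, -0.001]
wrist_force: [1.2, -0.6, 1.4]
finger_gap: 0.005
finger_force: 0.0
```

Request:
{"api": "step_arm", "payload": {
  "grip": [1, 1, 1, 1, 1],
  "offset": [
    [-1, 4.5, -1],
    [-1, 4.5, 0],
    [-1, 4.5, 0],
    [0, 4, 0],
    [0, 0, 0]
  ],
  "dr": [
    [0, 0, 0],
    [0, 0, 0],
    [0, 0, 0],
    [0, 0, 0],
    [0, 0, 0]
  ]
}}

```text
time_s: 37.95
position: [0.5374, -0.2115, 0.0953]
ee_rot: [0.001, 0.999, 0.033, 0.001]
wrist_force: [-0.2, 0.4, 0.2]
finger_gap: -0.005
finger_force: 0.0
```

```bash
cp pics/raw9.png pics/raw9a.png; python3 - <<'E'
from h import *
raw=np.mean([robot.camera("top").astype(np.float32) for _ in range(3)],0);cv2.imwrite("pics/raw9.png",raw.astype(np.uint8))
a=cv2.imread("pics/raw9a.png").astype(int);d=np.abs(a-raw).max(2)[130:185,205:300]
print("changed px since last",(d>12).sum(),np.argwhere(d>12).mean(0) if (d>12).any() else "")
E
python3 chk.py
```

```text
changed px since last 29 [30.17241379 25.37931034]
t5 jaw edges -8 [5.2, 15.3, 97.6, 112.3] now [43.5, 62.1, 75.4, 76.7, 88.9, 95.5, 96.9, 112.5]
t5 jaw edges -12 [5.8, 14.8, 97.6, 111.1] now [43.9, 61.6, 85.2, 95.4, 97.7, 111.3]
t5 jaw edges -16 [6.3, 15.2, 98.1, 110.4] now [44.5, 53.5, 54.7, 61.7, 85.6, 94.2, 98.4, 110.5]
t5 jaw edges -20 [7.4, 15.3, 98.4, 109.0] now [45.9, 53.8, 55.5, 63.4, 85.8, 93.8, 98.7, 109.0]
t5 jaw edges -24 [10.2, 15.0, 97.6, 108.1] now [48.6, 53.4, 56.7, 64.9, 85.6, 93.6, 98.2, 108.3]
t5 (array([-75.72,  65.86,   1.03]), np.float64(0.951))
t8 (array([-26.16,  72.99,   1.11]), np.float64(0.952))
now (array([-26.19,  74.91,   0.47]), np.float64(0.949))
housing shift 0.9671036005020142 (-17.125, 1.5) [-0.46212411 38.34701317]
```

Jaw position is unchanged after the second push, and the carrier is square and still against the beam. Handing in.

```bash
python3 -c "
from workcell import robot
print(robot.finish_job())"
```

```text
the job is handed in; nothing more can be done
None
```

I handed the job in at about 38 s. The carrier is square with its end on the beam and held between the jaws, and the gripper is drawn clear. I judge "without play" from the sliding jaw stopping firmly at the same spot on two gentle pushes (about 5–6 N), because the top picture, at about 2 mm per pixel, still showed a possible 2–3 mm gap at the fixed jaw that I couldn't rule out.

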